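Prop the self-closing guard and zero the trim knob

TASK

Take the stay pin with the knurled head out of the pin block, use it to swing the light control unit's self-closing guard up, and push it fully home in the stay hole of the steel plate beside the hinge so that the guard stays propped open against it. Then turn the trim knob under the guard clockwise until its nose just comes up against the stop peg, without forcing it and shifting the preset stop ring. Handle the guard, pin and unit gently, leave the guard propped with everything let go, and disturb nothing else.

Things in the scene. Friction and masses are not known exactly. Their poses are not given: they have to be found in the camera images.
- console: Light control unit, white fixed box 200 (x) x 220 (y) x 70 mm; origin under its centre, z up. On its top a steel stay plate, 24 x 52 mm, top face 73 mm above the origin, is clamped in a slot along y: its stay hole (13 mm wide, no lead-in, flat floor 22 mm down, 51 mm above the origin) is at x = 59.4 mm and y = -46 mm give or take 8, differing each time and not measured: find it by feel or sight.
- guard: Self-closing aluminium hood, clear window, 74 x 67 x 52 mm, over the knob. Origin on its hinge axis, 6 mm above the panel, at (47, 20, 76) mm on the unit; closed, its axes are the unit's and it reaches 74 mm to -x, 46 to +z, 34 to each side. It opens about its +y axis (front up and back, to 1.85 rad); its z axis' tilt is the opening. A spring shuts it (0.05 N m). On the seated pin: about 1.6 rad.
- lift_peg (a point): On the axis of the guard's lift peg, a round steel bar 8 mm thick sticking out 49 mm sideways (-y) from the hood's right flank; the point is 32 mm out, at (-20.5, -66, 19.1) mm in the guard's frame: closed, 25 mm above the panel. It swings up and back round the hinge: lift while pushing, or it binds. With the pin in the stay hole it rests on the pin's far (+x) side, about 26 mm above the panel.
- stay_pin: Stay pin, 90 mm, 110 g: steel shank 12 mm thick, 62 mm long, foot chamfered 1 to 1.5 mm; above it a dark knurled head 18 mm thick, 28 mm long. Origin: centre of its foot, z to the head. Starts 24 mm deep in one of the pin block's holes. Home in the stay hole it stands 68 mm above the stay plate; under the guard's push it leans 1 to 4 mm at the foot in the grip and does not sink by itself: push it home.
- pin_rack: Pin block, fixed aluminium block 50 (x) x 170 (y) x 34 mm high with three holes, 13.2 mm across and 24 mm deep, at y = -50, 0 and 50 mm; origin at the centre of its underside.
- knob_grip (a point): On the trim knob's axis, 34 mm above the panel, a good height to grip; axes turn with the knob. A straight black grip bar 30 mm long (along x), 11 mm wide (y), 12 to 44 mm above the panel, on a round skirt, 44 mm from the guard's hinge line. Turns about the vertical with light friction (0.04 N m).
- knob_nose (a point): Tip of the nose on the knob's skirt, in line with the grip bar, 21 mm from the knob's axis, 10 mm above the panel. Nose 4 mm wide.
- stop_peg (a point): Axis of the stop peg, a 5 mm steel pin on the flat stop ring round the knob, 21 mm from the knob's axis, 10 mm above the panel. At the start the nose is 0.75 to 1.5 rad anticlockwise of it (seen from above); turned clockwise, the nose meets it with 4.5 mm between the two points. The ring is held by friction (0.35 N m): more torque on the knob at its stop drags the ring round.
- gauge_a: Plain pin gauge, 12 mm thick, 59 mm long, no head, upright in the pin block; origin at the centre of its foot. Not to be moved.
- gauge_b: Second pin gauge like gauge_a. Not to be moved.
- v_block: Steel V-block 60 x 50 x 46 mm lying loose on the table; origin under its centre. A bystander.
- setup_block: Flat steel set-up block 75 x 50 x 25 mm, loose on the table; origin under its centre. A bystander.
- bolt_a: Hex bolt standing on its head, 48 mm tall; origin under its head. A bystander.
- bolt_b: Hex bolt standing on its head, 36 mm tall; origin under its head. A bystander.
- loupe: Black loupe, 38 mm across, 35 mm tall, standing on the unit's far left corner; origin under its centre. A bystander.
- part_dish: Clear dish 90 mm across, 16 mm high, with small parts; origin under its centre. A bystander.
Not all that is in view belongs to the job. Leave any orange look-alike of the stay_pin alone.

How it is judged (in metres and radians):
On the way, in this order (a step that is already met when the one before it is completed fails the run):
1. the stay pin is fully home in the stay hole, let go, and the guard rests propped open (z of stay_pin in the frame of console below 0.053 m and x of stay_pin in the frame of console between 0.054 and 0.065 m and y of stay_pin in the frame of console between -0.059 and -0.033 m and angle between guard's own z axis and vertical above 1.4 rad and contact force between the fingers and stay_pin below 0.1 N and angular speed of guard below 0.2 rad/s), for 0.3 s.
2. the knob's nose is turned up against the stop peg while the guard stays propped (z of stay_pin in the frame of console below 0.053 m and x of stay_pin in the frame of console between 0.054 and 0.065 m and y of stay_pin in the frame of console between -0.059 and -0.033 m and angle between guard's own z axis and vertical above 1.4 rad and distance between knob_nose and stop_peg below 0.006 m), for 0.2 s.
At the end, for the whole second after the job is handed in: The stay pin's foot is in the stay hole, within 2 mm of its floor (less than 53 mm above the unit's underside); the guard stands at least 1.4 rad open against it; the knob's nose is against the stop peg (centres within 6 mm, 4.5 mm being contact); all at rest (all of step 2 and linear speed of stay_pin below 0.02 m/s and angular speed of guard below 0.1 rad/s); the robot touches nothing.
It fails at once if the guard is strained: more than 15 N on it (contact force between guard and anything else above 15 N).
It fails at once if the pin is rammed: more than 35 N between the stay pin and the unit (contact force between stay_pin and console above 35 N).
It fails at once if the preset stop ring is shifted: its peg moves more than 1.5 mm (distance of stop_peg from where it was at the start of the episode above 0.0015 m).
It fails at once if something else is disturbed: a gauge pin or a bystander moves more than 15 mm (distance of any of gauge_a, gauge_b, v_block, setup_block, bolt_a, bolt_b, loupe, part_dish from where it was at the start of the episode above 0.015 m).
It also fails if it takes over 72 s, if anything falls off the work surface, if the arm or the gripper's body presses on something with over 40 N, if the wrist force passes 120 N, or if a joint passes its speed limit or range.

ROBOT

A 6-joint arm with a two-finger parallel gripper is mounted at the origin on the work surface. World frame = base frame: x ahead of the robot, y to its left, z up, the work surface at z = 0. Lengths are in mm, angles in rad, forces in N, time in s.
With the tool pointing down it reaches from about 375 to 925 mm from the base axis. Payload 5.7 kg.
Tool frame: the origin (TCP) lies on the centre line of the jaws, within the pads' length; the fingertips stand ahead of it and the grasp point (between the pads) lies 6 mm ahead of it (env.tcp_to_tips is the z of the fingertips in the tool frame, in mm); z points along the fingers, y is the direction in which the jaws open and shut (so a half turn about z gives the same grasp; the last joint's range is limited). The gripper opens to 85 mm and grips with 20 to 120 N. Pads are 22 mm wide; open, the fingers measure 114 mm over their backs; the gripper's body (76 mm by 85 mm) begins 54 mm behind the grasp point. The pads swing forward as they close: fully open they stand 13 mm farther back than shut.
Start: joints at [1.162, 0.359, 1.51, -0, 1.272, -0.115], TCP at [173.747, 574.259, 220.767] pointing down, gripper open.
Joint ranges: [-2.97, 2.97], [-1.01, 2.36], [0.21, 2.38], [-0.96, 4.11], [0.2, 2.71], [-2.98, 2.98]. Speed limits (rad/s): [2.39, 2.39, 3.14, 3.14, 3.14, 3.14].

INTERFACE

Orientations are given as a 3x3 rotation matrix whose columns are the frame's x, y, z axes.
In Python, from cell import env gives the robot as it stands.
- The arm moves only by the tool apply_moves, never from a script. Its argument "moves" is a list that holds one entry, the list of rows, each a list of 6 numbers: the shift along the tool's x, y, z in cm, then the turn, a rotation vector about the tool's x, y, z in rad. In form: [[[x, y, z, rx, ry, rz], ...]]. A call has 1 to 5 rows; each row shifts and turns the commanded pose from where the row before left it, along the tool's axes as they then stand; what a row does not reach is not made up. A row lasts 1/8 s, in which the tool goes at most 62.5 mm and 10.7 degrees, less where a joint would pass 70% of its speed; a pose out of reach is approached as far as the arm can. A call is refused whole if a number of a shift passes 6.25 or a number of a turn 0.188, either way. A call with a gripper value outside its range is refused whole. "claw" is the closure in counts, from 0 (fully open) to 255 (shut), set as the call begins (left out, the last holds). The fingers move at their own pace and stop on an object; "grip_force" is the grip in N (left out, the last holds). Time passes only in rows, so rows that do not move let the fingers close. It gives the time, the measured TCP pose, the force and the opening at its end, in the units of the state.
- env.state(): the state, without advancing time (a new reading comes with each control period).
- env.capture(name): name is "scene" or "top" or "wrist"; returns a dict with "image" (400x640x3 uint8, red, green, blue), "fov_y" (degrees; the focal length in pixels is half the picture's height over the tangent of half this angle, whatever the lens; pixels are square), "cx", "cy" (the principal point, pixels), "xyz" and "rotation" of the camera in the world. Camera axes: x right, y down, z forward; pixel columns grow to the right and rows downward; lengths in mm; the calibration is good to about 2 mm. A picture is of the moment at which its call begins. There is no depth.
- env.sign_off(): hands the job in, once; it reports no verdict.
Trained networks look in the newest picture that a camera, given by its name, has taken for a name from the list of things; names that differ only in an ending like _2 or _b are one class to them, and where a whole thing is asked for, a point or a joint stands for the part that bears it (a point fixed in the world has none). Each returns a list of dicts, best first, with "score" (0 to 1); they miss things now and then, are a little off and sometimes report something else, mostly with a low value. They report only what shows in the picture. A call takes as long as a camera call. They do not tell look-alikes from the thing itself.
- env.regions_of(camera, query): "pixels" (400x640 bool, what is visible of it) and "point" ([column, row] in pixels, amid what is visible of it).
- env.tip_of(camera, query): "point" ([column, row] in pixels: a listed point, or the origin of a listed thing).
The state is a dict: "time": time; "q": joint angles; "qvel": joint speeds; "tau": joint torques, N m; "eef_pos": TCP position; "eef_rot": TCP orientation; "wrist_force": force on the tool from outside, world axes, zero at the start; "torque": the same for the moment, N m; "finger_gap": finger opening in mm.
Only numpy, scipy, OpenCV 4.12 (cv2) and the standard library are available. Lean on these libraries where they do the work, as an engineer would, in place of code of your own. Each camera call takes 0.05 s, during which the arm holds its last target.

## Working session

There is one attempt and no reset: what is moved stays moved. The work goes in short steps, Python scripts to look and compute and a tool call to move; the robot and the scene stay as the last step left them, time stands still between calls to the robot, and variables do not carry over. Pictures are saved under pics/ and viewed, and the job is handed in when it is done.

Besides the shell and the picture viewer there is one more tool, called after "Emit:" by a JSON object that holds its "fn" and its "kwargs". apply_moves: Moves the arm, as the interface text tells. Its arguments: {"type":"object","properties":{"moves":{"type":"array"},"claw":{"type":"number"},"grip_force":{"type":"number"}},"required":["moves"]}

```bash
ls; mkdir -p pics; python3 - <<'E'
from cell import env
import cv2,numpy as np
s=env.state();print(s)
print(env.tcp_to_tips)
for n in ["scene","top","wrist"]:
    c=env.capture(n);cv2.imwrite(f"pics/a_{n}.png",c["image"][:,:,::-1])
    print(n,c["fov_y"],c["cx"],c["cy"],c["xyz"],np.round(c["rotation"],4).tolist())
    for q in ["console","guard","lift_peg","stay_pin","pin_rack","knob_grip","knob_nose","stop_peg","gauge_a","v_block","setup_block","bolt_a","loupe","part_dish"]:
        print(q,[(np.round(d["point"],1).tolist(),round(d["score"],2)) for d in env.tip_of(n,q)][:4])
print(env.state()["time"])
E
```

```text
pics
{'time': 0.0, 'q': array([ 1.16189726e+00,  3.59464755e-01,  1.51145102e+00,  1.19017586e-05,
        1.27252413e+00, -1.15096480e-01]), 'qvel': array([-0.00090331,  0.00144281, -0.00164172,  0.0009045 ,  0.00026063,
       -0.00045979]), 'tau': array([-2.12803992e-03, -5.27617049e+01, -2.78621024e+01, -5.93522509e-04,
        1.31026958e-02,  1.85300820e-05]), 'eef_pos': array([173.47075078, 573.62770131, 219.97051211]), 'eef_rot': array([[-9.57148494e-01,  2.89596626e-01, -7.44903281e-04],
       [ 2.89597498e-01,  9.57147027e-01, -1.69043654e-03],
       [ 2.23437241e-04, -1.83372092e-03, -9.99998294e-01]]), 'wrist_force': array([ 0.04118243,  0.23724421, -0.26321474]), 'torque': array([-0.02240747,  0.00043641, -0.01331039]), 'finger_gap': 85.34959017368706}
25.0
scene 55.542738064484624 316.3381748003915 202.67785803870942 [1108.85421433 -212.16572115  778.96471358] [[0.3118, 0.7071, -0.6346], [0.95, -0.2219, 0.2195], [0.0144, -0.6714, -0.741]]
console [([364.8, 226.6], 0.81)]
guard [([383.9, 216.8], 0.75), ([204.5, 221.5], 0.46), ([407.3, 166.0], 0.29)]
lift_peg [([355.6, 
[... 806 characters left out ...]
, ([429.6, 239.0], 0.52)]
pin_rack [([411.2, 234.4], 0.6)]
knob_grip []
knob_nose []
stop_peg []
gauge_a [([392.2, 229.5], 0.5)]
v_block [([195.7, 261.4], 0.64), ([436.2, 165.7], 0.58)]
setup_block []
bolt_a [([355.0, 247.2], 0.45), ([436.2, 166.3], 0.41)]
loupe [([235.9, 168.7], 0.59), ([378.9, 182.4], 0.34)]
part_dish [([378.3, 180.2], 0.57)]
wrist 64.36632978509006 327.54683011209323 200.05902352177523 [104.92612693 594.52133835 373.51459799] [[0.2883, 0.9198, 0.2662], [0.9575, -0.2768, -0.0804], [-0.0002, 0.2781, -0.9606]]
console []
guard []
lift_peg []
stay_pin []
pin_rack []
knob_grip []
knob_nose []
stop_peg []
gauge_a []
v_block []
setup_block []
bolt_a []
loupe []
part_dish []
2.25
```

View pics/a_scene.png

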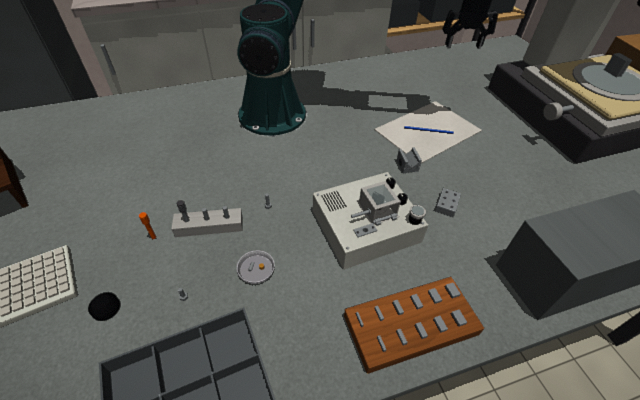

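View pics/a_top.png

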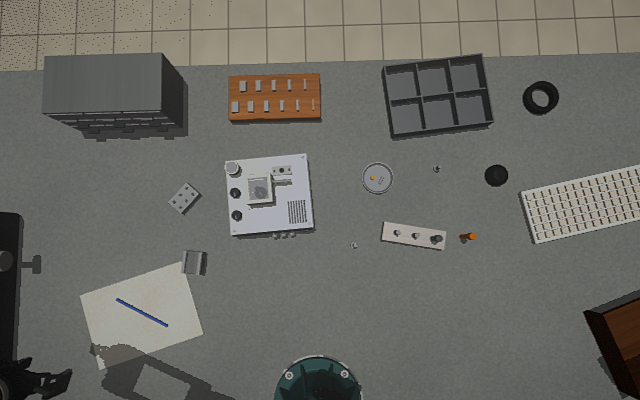

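```bash
python3 - <<'E'
import cv2
a=cv2.imread("pics/a_scene.png");cv2.imwrite("pics/a_s1.png",cv2.resize(a[150:310,130:290],None,fx=3.6,fy=3.6,interpolation=cv2.INTER_CUBIC))
cv2.imwrite("pics/a_s2.png",cv2.resize(a[130:280,300:460],None,fx=3.9,fy=3.9,interpolation=cv2.INTER_CUBIC))
a=cv2.imread("pics/a_top.png");cv2.imwrite("pics/a_t1.png",cv2.resize(a[140:280,180:340],None,fx=4,fy=4,interpolation=cv2.INTER_CUBIC))
cv2.imwrite("pics/a_t2.png",cv2.resize(a[140:280,340:500],None,fx=4,fy=4,interpolation=cv2.INTER_CUBIC))
E
```

```text
(no output)
```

View pics/a_s1.png

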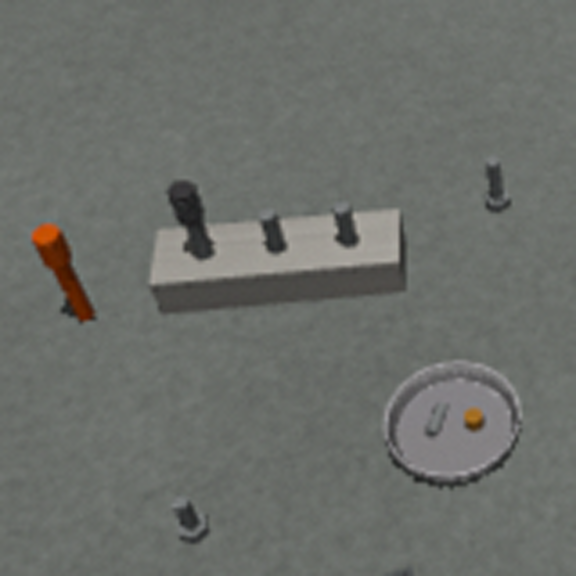

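View pics/a_s2.png

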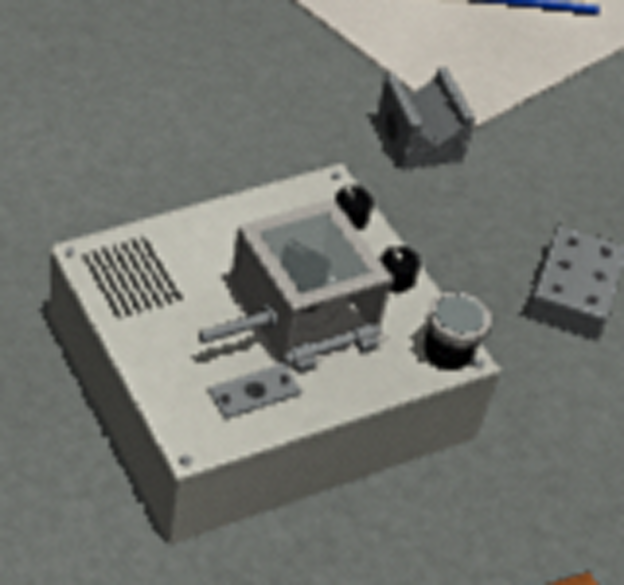

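View pics/a_t1.png

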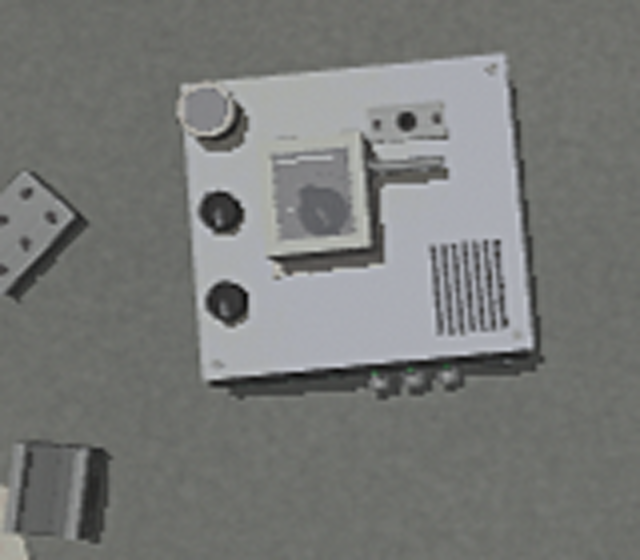

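View pics/a_t2.png

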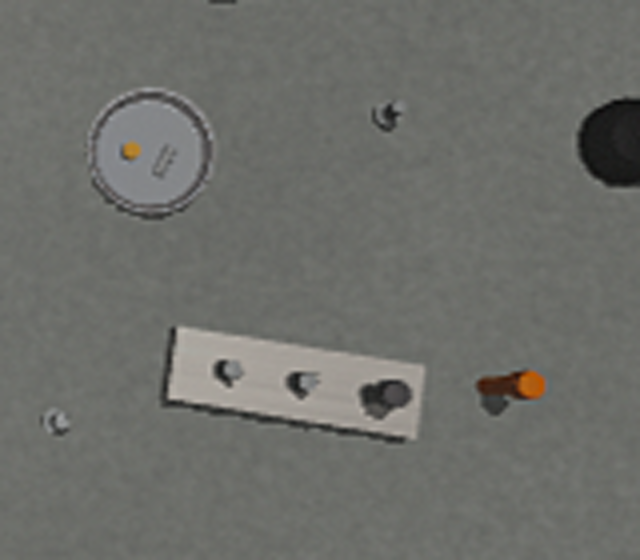

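```bash
cat > h.py <<'E'
import numpy as np,cv2
from cell import env
def K(c):
    f=200/np.tan(np.radians(c["fov_y"])/2); return f
def ray(c,p):
    f=K(c); d=np.array([(p[0]-c["cx"])/f,(p[1]-c["cy"])/f,1.0]); return np.asarray(c["rotation"])@d
def plane(c,p,z):
    d=ray(c,p); o=np.asarray(c["xyz"]); return o+d*(z-o[2])/d[2]
def proj(c,P):
    q=(np.atleast_2d(P)-c["xyz"])@np.asarray(c["rotation"]); f=K(c)
    return np.c_[c["cx"]+f*q[:,0]/q[:,2],c["cy"]+f*q[:,1]/q[:,2]]
def tri(cs,ps):
    A=np.zeros((3,3));b=np.zeros(3)
    for c,p in zip(cs,ps):
        d=ray(c,p);d/=np.linalg.norm(d);M=np.eye(3)-np.outer(d,d);A+=M;b+=M@np.asarray(c["xyz"])
    return np.linalg.solve(A,b)
def pose2(obj,mes):
    # planar rigid fit obj->mes
    o=np.array(obj)[:,:2];m=np.array(mes)[:,:2];oc=o.mean(0);mc=m.mean(0)
    H=(o-oc).T@(m-mc);a=np.arctan2(H[0,1]-H[1,0],H[0,0]+H[1,1])
    R=np.array([[np.cos(a),-np.sin(a)],[np.sin(a),np.cos(a)]])
    t=mc-R@oc; return a,t,np.linalg.norm(o@R.T+t-m,axis=1)
TOP={}
E
python3 - <<'E'
from h import *
c={"fov_y":51.769151215905964,"cx":311.81,"cy":193.368,"xyz":np.array([433.584,-9.675,1163.109]),"rotation":np.array([[-0.0262,-0.9935,0.1104],[-0.9996,0.0273,0.0091],[-0.0121,-0.1101,-0.9938]])}
s={"fov_y":55.542738,"cx":316.338,"cy":202.678,"xyz":np.array([1108.854,-212.166,778.965]),"rotation":np.array([[0.3118,0.7071,-0.6346],[0.95,-0.2219,0.2195],[0.0144,-0.6714,-0.741]])}
t1=lambda u,v:(u/4+180-.4,v/4+140-.4)
t2=lambda u,v:(u/4+340-.4,v/4+140-.4)
m=[plane(c,t1(*p),70) for p in [(182,86),(505,53),(536,350),(204,380)]]
print(pose2([(100,110),(100,-110),(-100,-110),(-100,110)],m))
s2=lambda u,v:(u/3.9+300-.4,v/3.9+130-.4)
m=[plane(s,s2(*p),70) for p in [(179,478),(500,368),(345,165),(52,250)]]
print(pose2([(100,-110),(100,110),(-100,110),(-100,-110)],m))
m=[plane(c,t2(*p),34) for p in [(173,326),(426,364),(416,438),(165,402)]]
print(pose2([(25,85),(25,-85),(-25,-85),(-25,85)],m))
s1=lambda u,v:(u/3.6+130-.4,v/3.6+150-.4)
m=[plane(s,s1(*p),34) for p in [(152,284),(406,264),(400,209),(158,231)]]
print(pose2([(25,-85),(25,85),(-25,85),(-25,-85)],m))
print("pin head", plane(c,t2(397,394),100), plane(s,s1(183,188),100))
print("hole",plane(c,t1(406,121),73),plane(s,s2(256,390),73))
import numpy as np
S=env.state()
R=S["eef_rot"];print(R.T@(np.array([104.92612693,594.52133835,373.51459799])-S["eef_pos"]), (R.T@np.array([[0.2883,0.9198,0.2662],[0.9575,-0.2768,-0.0804],[-0.0002,0.2781,-0.9606]])).round(3))
E
```

```text
(np.float64(0.07137701158788333), array([557.7168774 , 115.37163476]), array([0.60613745, 0.76383645, 0.86428575, 1.09622987]))
(np.float64(0.07292945619663152), array([558.6355353 , 116.38017923]), array([1.87530529, 2.53078453, 2.12360589, 2.53687254]))
(np.float64(-0.17235194439301288), array([ 437.09612433, -272.06118946]), array([1.81364921, 1.55422137, 0.4602568 , 1.02710442]))
(np.float64(-0.1871919315450256), array([ 438.0737589 , -271.97832546]), array([1.21193037, 3.29508982, 1.4885336 , 1.65495618]))
pin head [ 427.79272268 -321.4417517   100.        ] [ 427.03760481 -321.53336043  100.        ]
hole [620.35658802  80.9500318   73.        ] [620.41103446  80.44865776  73.        ]
[  71.74052822   -0.55640851 -152.72803948] [[ 0.001 -0.961 -0.278]
 [ 1.     0.001  0.   ]
 [ 0.    -0.278  0.961]]
```

```bash
cat >> h.py <<'E'
def plan(tgt,yaw,n,start=None,turnrows=None):
    """yaw: world angle of tool y. prints rows (cm, rad)"""
    S=env.state(); p=np.array(S["eef_pos"]);R=np.array(S["eef_rot"])
    y0=np.arctan2(R[1,1],R[0,1]); d=(yaw-y0+np.pi)%(2*np.pi)-np.pi
    step=(np.array(tgt)-p)/n
    tilt=R[:,2]
    print("from",p.round(1),"yaw",round(y0,4),"tilt",tilt.round(4),"F",np.round(S["wrist_force"],2),"t",round(S["time"],2),"gap",round(S["finger_gap"],1))
    for i in range(n):
        a=y0+d*i/n
        ty=np.array([np.cos(a),np.sin(a),0]);tz=np.array([0,0,-1.]);tx=np.cross(ty,tz)
        print([round(float(step@v)/10,2) for v in (tx,ty,tz)]+[0,0,round(float(-d/n),4)])
E
python3 -c "
from h import *
plan((560,150,340),0.07,11)"
```

```text
from [173.7 574.3 220.8] yaw 1.277 tilt [-0.e+00 -1.e-04 -1.e+00] F [-0.2   0.25  0.8 ] t 2.25 gap 85.2
[-4.48, -2.67, -1.08, 0, 0, 0.1097]
[-4.74, -2.17, -1.08, 0, 0, 0.1097]
[-4.95, -1.64, -1.08, 0, 0, 0.1097]
[-5.1, -1.08, -1.08, 0, 0, 0.1097]
[-5.19, -0.52, -1.08, 0, 0, 0.1097]
[-5.22, 0.05, -1.08, 0, 0, 0.1097]
[-5.18, 0.62, -1.08, 0, 0, 0.1097]
[-5.08, 1.19, -1.08, 0, 0, 0.1097]
[-4.92, 1.74, -1.08, 0, 0, 0.1097]
[-4.7, 2.26, -1.08, 0, 0, 0.1097]
[-4.42, 2.77, -1.08, 0, 0, 0.1097]
```

Emit:
{"fn": "apply_moves", "kwargs": {"moves": [[[-4.5,-2.7,-1.1,0,0,0.11],[-4.7,-2.2,-1.1,0,0,0.11],[-4.9,-1.6,-1.1,0,0,0.11],[-5.1,-1.1,-1.1,0,0,0.11],[-5.2,-0.5,-1.1,0,0,0.11]]], "claw": 0}}

```text
time: 2.88
eef_pos: [349.6, 380.2, 276.3]
eef_rot: [[-0.662, 0.749, 0.0], [0.749, 0.662, 0.0], [-0.0, 0.0, -1.0]]
wrist_force: [-0.0, 0.6, -0.6]
finger_gap: 85.7
```

Emit:
{"fn": "apply_moves", "kwargs": {"moves": [[[-5.2,0,-1.1,0,0,0.11],[-5.2,0.6,-1.1,0,0,0.11],[-5.1,1.2,-1.1,0,0,0.11],[-4.9,1.7,-1.1,0,0,0.11],[-4.7,2.3,-1.1,0,0,0.11]]]}}

```text
time: 3.5
eef_pos: [524.4, 186.3, 331.3]
eef_rot: [[-0.172, 0.985, 0.0], [0.985, 0.172, 0.0], [0.0, 0.0, -1.0]]
wrist_force: [0.4, 0.9, 0.1]
finger_gap: 85.1
```

Emit:
{"fn": "apply_moves", "kwargs": {"moves": [[[-4.4,2.8,-1.1,0,0,0.11],[0,0,0,0,0,0],[0,0,0,0,0,0]]]}}

```text
time: 3.88
eef_pos: [558.2, 149.4, 341.4]
eef_rot: [[-0.067, 0.998, -0.001], [0.998, 0.067, 0.0], [0.0, -0.001, -1.0]]
wrist_force: [-0.3, -0.4, -0.1]
finger_gap: 85.3
```

```bash
python3 - <<'E'
from h import *
c=env.capture("wrist");cv2.imwrite("pics/b_w.png",c["image"][:,:,::-1])
import pickle;pickle.dump(c,open("b_w.pkl","wb"))
print(env.state()["eef_pos"],env.state()["time"],c["xyz"])
E
```

```text
[557.76142584 149.93853913 341.38369113] 3.925 [552.36016513 219.61797309 494.19731215]
```

View pics/b_w.png

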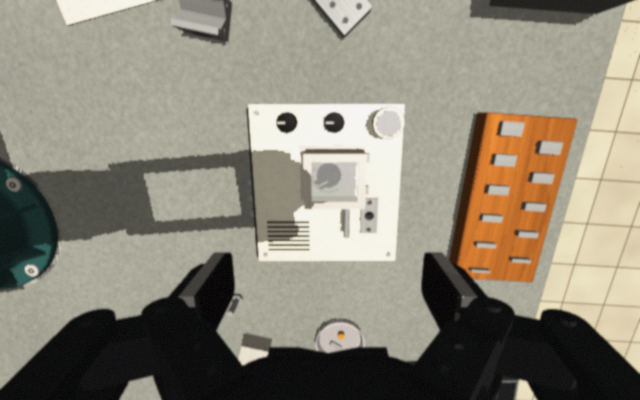

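```bash
python3 - <<'E'
from h import *
import pickle
c=pickle.load(open("b_w.pkl","rb"));im=c["image"][:,:,::-1]
o=im[90:275,235:420]; cv2.imwrite("pics/b_w2.png",cv2.resize(o,None,fx=3.2,fy=3.2,interpolation=cv2.INTER_CUBIC))
o=im[145:245,290:390]; cv2.imwrite("pics/b_w3.png",cv2.resize(o,None,fx=6,fy=6,interpolation=cv2.INTER_CUBIC))
E
```

```text
(no output)
```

View pics/b_w2.png

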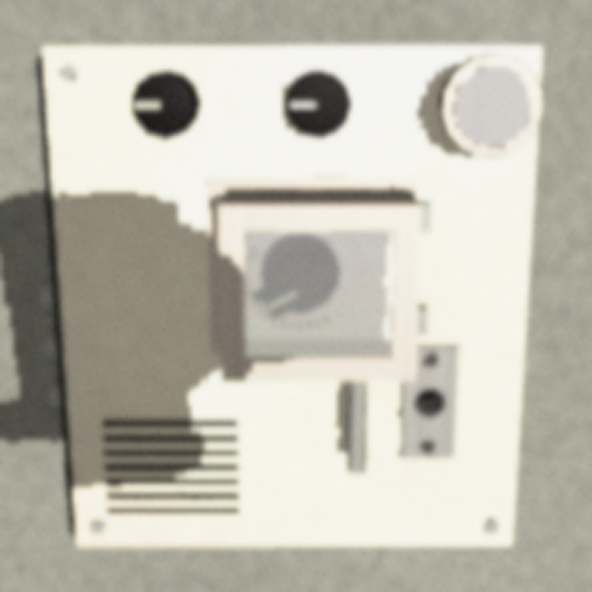

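View pics/b_w3.png

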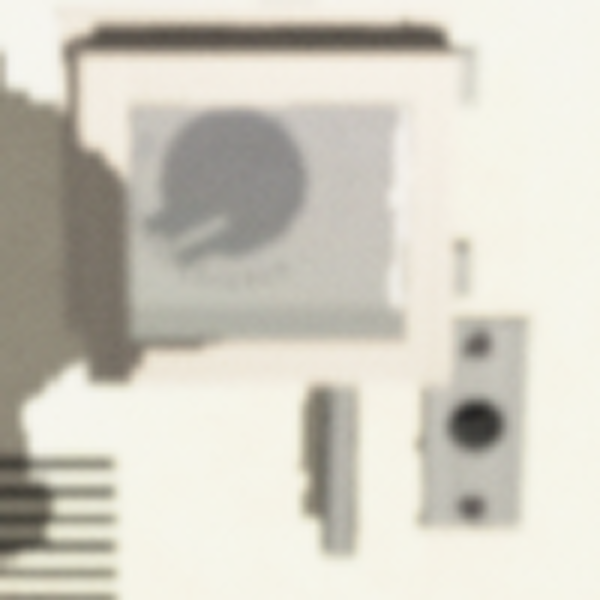

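```bash
cat >> h.py <<'E'
def w2c(P,con):
    a,t=con; P=np.atleast_2d(P);d=P[:,:2]-t; ca,sa=np.cos(a),np.sin(a)
    return np.c_[d[:,0]*ca+d[:,1]*sa,-d[:,0]*sa+d[:,1]*ca]
def c2w(x,y,con):
    a,t=con;ca,sa=np.cos(a),np.sin(a); return np.array([t[0]+x*ca-y*sa,t[1]+x*sa+y*ca])
E
python3 - <<'E'
from h import *
import pickle
c=pickle.load(open("b_w.pkl","rb"))
f=lambda u,v:(u/3.2+235-.35,v/3.2+90-.35)
m=[plane(c,f(*p),70) for p in [(43,44),(543,44),(513,546),(75,547)]]
a,t,r=pose2([(-100,110),(100,110),(100,-110),(-100,-110)],m);print(a,t,r)
con=(a,t)
h=plane(c,f(430,403),73);print("hole",h,w2c(h,con))
for z in (80,90,104): k=plane(c,f(300,273),z);print("knob",z,w2c(k,con))
print(w2c(plane(c,f(356,470),95),con),w2c(plane(c,f(356,382),95),con),"peg end, root")
# expected hole/knob for projected
print(env.state()["time"])
E
```

```text
0.0696868413151558 [557.44073023 115.1523151 ] [0.61912205 0.38063342 0.63601814 0.91133395]
hole [619.69945706  79.54574005  73.        ] [[ 59.62831393 -39.85525602]]
knob 80 [[ 2.80053217 19.48381075]]
knob 90 [[ 2.78617246 21.53795387]]
knob 104 [[ 2.76606888 24.41375424]]
[[ 26.410136   -62.18377113]] [[ 25.82918468 -23.15355664]] peg end, root
3.925
```

```bash
python3 -c "
from h import *
plan((429,-321,230),-0.175,10)"
```

```text
from [557.8 149.9 341.4] yaw 0.0681 tilt [-1.3e-03  3.0e-04 -1.0e+00] F [-0.06 -0.32  0.15] t 3.92 gap 85.0
[-4.61, -1.61, 1.11, 0, 0, 0.0243]
[-4.65, -1.49, 1.11, 0, 0, 0.0243]
[-4.68, -1.38, 1.11, 0, 0, 0.0243]
[-4.72, -1.27, 1.11, 0, 0, 0.0243]
[-4.74, -1.15, 1.11, 0, 0, 0.0243]
[-4.77, -1.03, 1.11, 0, 0, 0.0243]
[-4.8, -0.92, 1.11, 0, 0, 0.0243]
[-4.82, -0.8, 1.11, 0, 0, 0.0243]
[-4.83, -0.68, 1.11, 0, 0, 0.0243]
[-4.85, -0.57, 1.11, 0, 0, 0.0243]
```

Emit:
{"fn": "apply_moves", "kwargs": {"moves": [[[-4.6,-1.6,1.1,0,0,0.024],[-4.65,-1.5,1.1,0,0,0.024],[-4.7,-1.4,1.1,0,0,0.024],[-4.7,-1.3,1.1,0,0,0.024],[-4.75,-1.15,1.1,0,0,0.024]]]}}

```text
time: 4.55
eef_pos: [492.4, -85.8, 286.4]
eef_rot: [[0.051, 0.999, -0.0], [0.999, -0.051, 0.0], [0.0, -0.0, -1.0]]
wrist_force: [0.7, 0.1, -0.2]
finger_gap: 85.5
```

Emit:
{"fn": "apply_moves", "kwargs": {"moves": [[[-4.8,-1.0,1.1,0,0,0.024],[-4.8,-0.9,1.1,0,0,0.024],[-4.8,-0.8,1.1,0,0,0.024],[-4.8,-0.7,1.1,0,0,0.024],[-4.85,-0.6,1.1,0,0,0.024]]]}}

```text
time: 5.18
eef_pos: [429.3, -321.1, 231.5]
eef_rot: [[0.17, 0.985, 0.0], [0.985, -0.17, 0.0], [0.0, 0.0, -1.0]]
wrist_force: [1.1, 1.0, -0.1]
finger_gap: 85.2
```

Emit:
{"fn": "apply_moves", "kwargs": {"moves": [[[0,0,0,0,0,0],[0,0,0,0,0,0]]]}}

```text
time: 5.42
eef_pos: [429.7, -319.9, 231.7]
eef_rot: [[0.171, 0.985, -0.0], [0.985, -0.171, 0.001], [0.001, -0.001, -1.0]]
wrist_force: [-0.5, -0.1, -0.6]
finger_gap: 85.6
```

```bash
python3 - <<'E'
from h import *
c=env.capture("wrist");cv2.imwrite("pics/c_w.png",c["image"][:,:,::-1])
import pickle;pickle.dump(c,open("c_w.pkl","wb"))
s=env.state();print(s["eef_pos"],s["time"],np.arctan2(s["eef_rot"][1,1],s["eef_rot"][0,1]))
print(proj(c,[[428.8,-321.3,100],[428.8,-321.3,34]]))
E
```

```text
[ 429.87825948 -319.69575107  231.93099915] 5.475 -0.17121373310461738
[[328.18014251 189.14959262]
 [328.09315917 174.79634848]]
```

View pics/c_w.png

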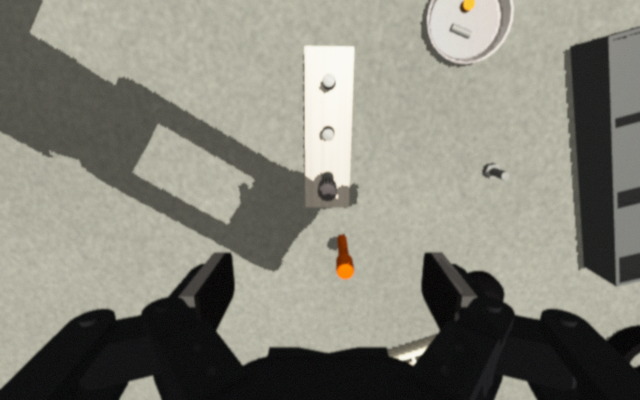

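```bash
python3 - <<'E'
from h import *
import pickle
c=pickle.load(open("c_w.pkl","rb"));im=c["image"][:,:,::-1]
cv2.imwrite("pics/c_w2.png",cv2.resize(im[120:220,290:370],None,fx=6,fy=6,interpolation=cv2.INTER_CUBIC))
E
```

```text
(no output)
```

View pics/c_w2.png

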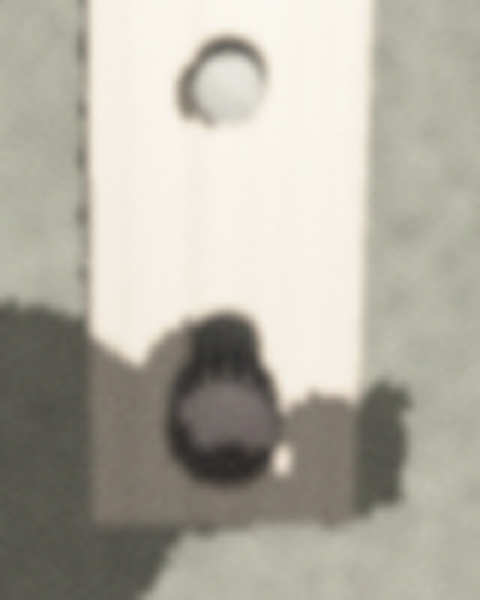

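```bash
python3 -c "
from h import *
plan((428.2,-322,92),-0.172,3)"
```

```text
from [ 429.9 -319.7  231.9] yaw -0.1712 tilt [-0.e+00  8.e-04 -1.e+00] F [ 0.49 -0.06  0.05] t 5.47 gap 85.6
[-0.09, -0.04, 4.66, 0, 0, 0.0003]
[-0.09, -0.04, 4.66, 0, 0, 0.0003]
[-0.09, -0.04, 4.66, 0, 0, 0.0003]
```

Emit:
{"fn": "apply_moves", "kwargs": {"moves": [[[-0.1,-0.05,4.65,0,0,0],[-0.1,-0.05,4.65,0,0,0],[-0.1,-0.05,4.65,0,0,0],[0,0,0,0,0,0]]]}}

```text
time: 5.98
eef_pos: [425.9, -320.5, 90.0]
eef_rot: [[0.17, 0.985, -0.005], [0.985, -0.17, 0.005], [0.004, -0.006, -1.0]]
wrist_force: [0.1, 0.1, 0.9]
finger_gap: 85.6
```

Emit:
{"fn": "apply_moves", "kwargs": {"moves": [[[0,0,0,0,0,0],[0,0,0,0,0,0],[0,0,0,0,0,0],[0,0,0,0,0,0],[0,0,0,0,0,0]]], "claw": 255, "grip_force": 60}}

```text
time: 6.6
eef_pos: [427.7, -324.3, 92.7]
eef_rot: [[0.172, 0.985, 0.0], [0.985, -0.172, -0.0], [-0.0, 0.0, -1.0]]
wrist_force: [0.1, -0.2, 0.6]
finger_gap: -0.3
```

```bash
python3 - <<'E'
from h import *
print(env.state()["eef_pos"])
c=env.capture("wrist");cv2.imwrite("pics/d_w.png",c["image"][:,:,::-1])
c=env.capture("scene");cv2.imwrite("pics/d_s.png",cv2.resize(c["image"][130:290,90:290,::-1],None,fx=3.6,fy=3.6,interpolation=cv2.INTER_CUBIC))
E
```

```text
[ 427.65650779 -324.31947636   92.67437601]
```

View pics/d_w.png

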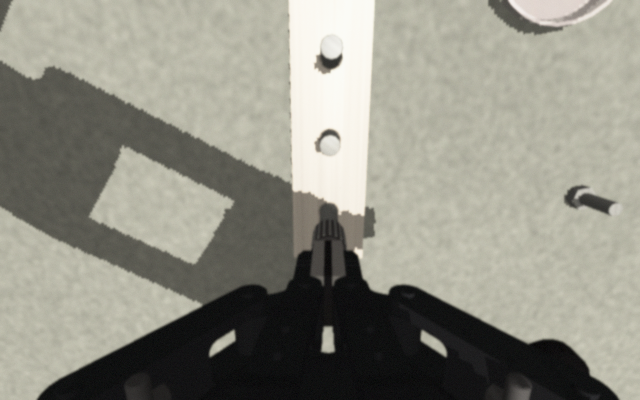

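View pics/d_s.png

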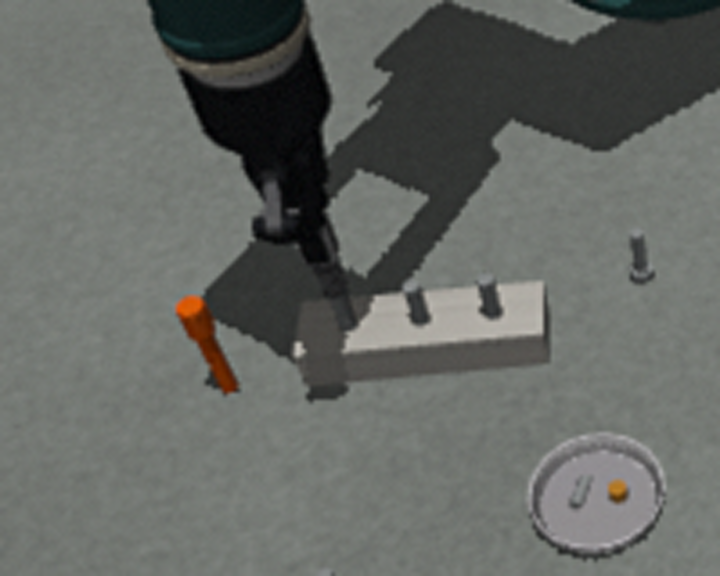

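```bash
python3 - <<'E'
import cv2,numpy as np
a=cv2.imread("pics/d_w.png")[180:310,250:410]
a=np.clip(255*(a/255.)**0.6,0,255).astype(np.uint8)
cv2.imwrite("pics/d_w2.png",cv2.resize(a,None,fx=4.5,fy=4.5,interpolation=cv2.INTER_CUBIC))
E
```

```text
(no output)
```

View pics/d_w2.png

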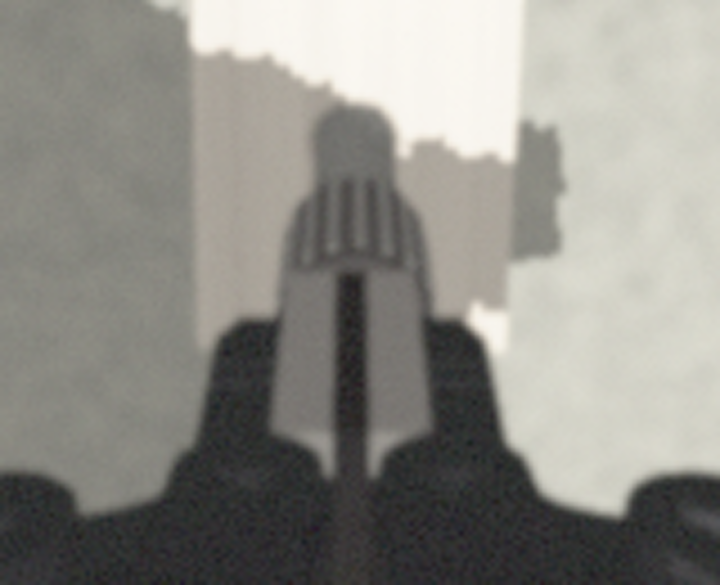

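```bash
python3 - <<'E'
from h import *
s={"fov_y":55.542738,"cx":316.338,"cy":202.678,"xyz":np.array([1108.854,-212.166,778.965]),"rotation":np.array([[0.3118,0.7071,-0.6346],[0.95,-0.2219,0.2195],[0.0144,-0.6714,-0.741]])}
for z in (34,67,86,100,110): print(z,((proj(s,[[427.7,-322,z]])-[90,130])*3.6).round())
a=cv2.imread("pics/d_s.png")[200:350,250:400]
a=np.clip(255*(a/255.)**0.6,0,255).astype(np.uint8)
cv2.imwrite("pics/d_s2.png",cv2.resize(a,None,fx=4,fy=4,interpolation=cv2.INTER_CUBIC))
E
```

```text
34 [[349. 323.]]
67 [[337. 292.]]
86 [[330. 273.]]
100 [[325. 260.]]
110 [[321. 249.]]
```

View pics/d_s2.png

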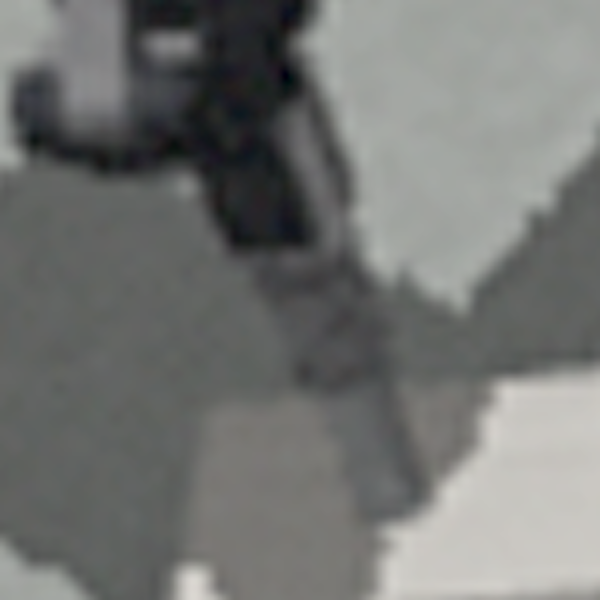

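Emit:
{"fn": "apply_moves", "kwargs": {"moves": [[[0,0,-0.5,0,0,0],[0.1,0,0,0,0,0],[0.1,0.05,0,0,0,0],[0,0,0,0,0,0],[0,0,0,0,0,0]]], "claw": 0}}

```text
time: 7.32
eef_pos: [428.4, -322.2, 97.3]
eef_rot: [[0.172, 0.985, -0.0], [0.985, -0.172, -0.0], [-0.0, -0.0, -1.0]]
wrist_force: [0.1, -0.6, 0.6]
finger_gap: 85.2
```

Emit:
{"fn": "apply_moves", "kwargs": {"moves": [[[0,0,1.3,0,0,0],[0,0,1.3,0,0,0],[0,0,1.3,0,0,0],[0,0,0,0,0,0]]]}}

```text
time: 7.82
eef_pos: [427.4, -321.4, 56.7]
eef_rot: [[0.172, 0.985, -0.002], [0.985, -0.172, 0.002], [0.002, -0.003, -1.0]]
wrist_force: [-0.4, 0.4, -0.1]
finger_gap: 85.6
```

```bash
python3 - <<'E'
from h import *
s=env.state();print(s["eef_pos"],s["time"],s["finger_gap"],s["wrist_force"])
c=env.capture("wrist");cv2.imwrite("pics/e_w.png",c["image"][:,:,::-1])
E
```

```text
[ 427.42299874 -321.36005145   56.71100911] 7.825 85.57323103773452 [-0.35495696  0.43571108 -0.12622295]
```

View pics/e_w.png

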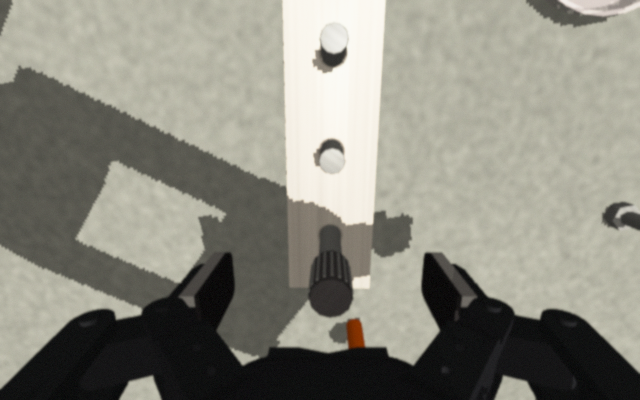

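Emit:
{"fn": "apply_moves", "kwargs": {"moves": [[[0,0,0,0,0,0],[0,0,0,0,0,0],[0,0,0,0,0,0],[0,0,0,0,0,0],[0,0,0,0,0,0]]], "claw": 255, "grip_force": 60}}

```text
time: 8.5
eef_pos: [428.6, -322.5, 58.8]
eef_rot: [[0.172, 0.985, 0.0], [0.985, -0.172, -0.001], [-0.0, 0.0, -1.0]]
wrist_force: [-0.4, 0.8, 4.4]
finger_gap: 16.4
```

Emit:
{"fn": "apply_moves", "kwargs": {"moves": [[[0,0,-1.5,0,0,0],[0,0,-2,0,0,0],[0,0,-4,0,0,0],[0,0,-5,0,0,0],[0,0,0,0,0,0]]]}}

```text
time: 9.12
eef_pos: [430.7, -324.4, 188.1]
eef_rot: [[0.172, 0.985, 0.006], [0.985, -0.172, -0.006], [-0.005, 0.007, -1.0]]
wrist_force: [0.8, -0.0, -1.3]
finger_gap: 16.3
```

```bash
python3 - <<'E'
from h import *
s=env.state();print(s["eef_pos"],s["time"],s["finger_gap"],s["wrist_force"])
c=env.capture("wrist");cv2.imwrite("pics/f_w.png",c["image"][:,:,::-1])
import pickle;pickle.dump(c,open("f_w.pkl","wb"))
E
```

```text
[ 430.66621416 -324.37585548  188.05343745] 9.125 16.343492727629666 [ 0.79078368 -0.02968557 -1.33443756]
```

View pics/f_w.png

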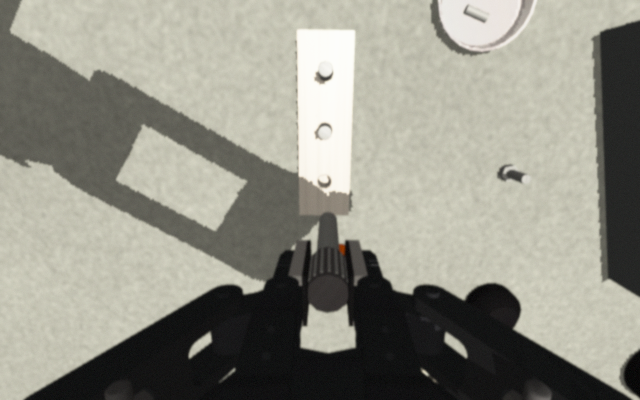

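```bash
cat >> h.py <<'E'
CON=(0.0700,np.array([557.7,115.4]))
E
python3 -c "
from h import *
t=c2w(5,-40,CON);print(t)
plan((*t,180),0.07,8)"
```

```text
[565.48546889  75.84767423]
from [ 429.4 -323.2  185.7] yaw -0.1729 tilt [ 0.0032 -0.0033 -1.    ] F [ 0.53  0.38 -0.22] t 9.18 gap 16.5
[5.21, 0.82, 0.07, 0, 0, -0.0304]
[5.18, 0.97, 0.07, 0, 0, -0.0304]
[5.15, 1.13, 0.07, 0, 0, -0.0304]
[5.11, 1.29, 0.07, 0, 0, -0.0304]
[5.07, 1.44, 0.07, 0, 0, -0.0304]
[5.02, 1.6, 0.07, 0, 0, -0.0304]
[4.97, 1.75, 0.07, 0, 0, -0.0304]
[4.92, 1.9, 0.07, 0, 0, -0.0304]
```

Emit:
{"fn": "apply_moves", "kwargs": {"moves": [[[4.0,0.6,0,0,0,-0.03],[5.2,1.0,0,0,0,-0.03],[5.15,1.1,0,0,0,-0.03],[5.1,1.3,0,0,0,-0.03],[5.1,1.4,0,0,0,-0.03]]]}}

```text
time: 9.8
eef_pos: [508.2, -82.0, 182.0]
eef_rot: [[0.022, 1.0, -0.003], [1.0, -0.022, 0.001], [0.001, -0.003, -1.0]]
wrist_force: [0.8, -0.7, -0.9]
finger_gap: 16.0
```

Emit:
{"fn": "apply_moves", "kwargs": {"moves": [[[5.0,1.6,0,0,0,-0.03],[5.0,1.75,0,0,0,-0.03],[5.0,1.9,0,0,0,-0.03],[0,0,0,0,0,0],[0,0,0,0,0,0]]]}}

```text
time: 10.42
eef_pos: [559.2, 66.2, 182.0]
eef_rot: [[-0.068, 0.998, -0.003], [0.998, 0.068, -0.001], [-0.0, -0.003, -1.0]]
wrist_force: [0.2, 0.1, -0.2]
finger_gap: 16.1
```

```bash
python3 - <<'E'
from h import *
c=env.capture("wrist");cv2.imwrite("pics/g_w.png",c["image"][:,:,::-1])
cv2.imwrite("pics/g_w2.png",cv2.resize(c["image"][100:310,220:430,::-1],None,fx=2.8,fy=2.8,interpolation=cv2.INTER_CUBIC))
import pickle;pickle.dump(c,open("g_w.pkl","wb"))
t=c2w(8,-40,CON)
plan((*t,127),0.07,4)
s=env.state();print(w2c(s["eef_pos"],CON))
print(s["eef_rot"].T@(c["xyz"]-s["eef_pos"]),(s["eef_rot"].T@c["rotation"]).round(3))
E
```

```text
from [559.3  65.7 182.3] yaw 0.0667 tilt [-2.6e-03 -7.0e-04 -1.0e+00] F [-0.26 -0.18 -1.52] t 10.47 gap 16.5
[0.24, 0.25, 1.38, 0, 0, -0.0008]
[0.24, 0.25, 1.38, 0, 0, -0.0008]
[0.24, 0.25, 1.38, 0, 0, -0.0008]
[0.24, 0.25, 1.38, 0, 0, -0.0008]
[[ -1.89603535 -49.73623297]]
[  71.05167256   -1.3592611  -152.47859491] [[ 0.003 -0.961 -0.278]
 [ 1.     0.003  0.   ]
 [ 0.    -0.278  0.961]]
```

View pics/g_w2.png

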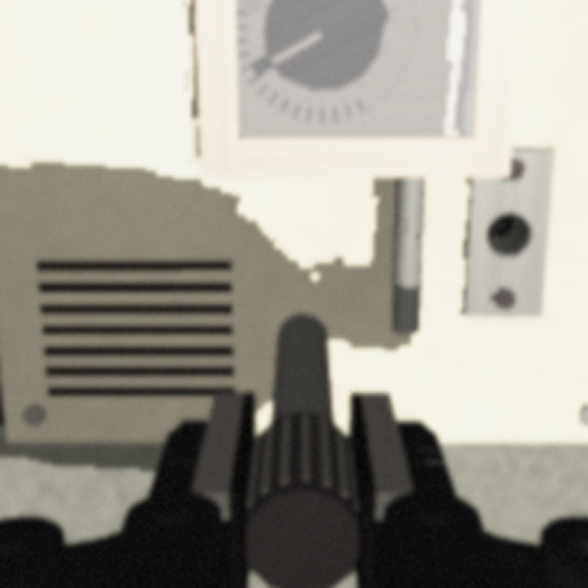

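```bash
python3 - <<'E'
from h import *
import pickle
c=pickle.load(open("g_w.pkl","rb"))
f=lambda u,v:(u/2.8+220-.3,v/2.8+100-.3)
for n,p,z in [("hole",(509,235),73),("plate TL",(470,148),73),("TR",(553,148),73),("BR",(542,315),73),("BL",(463,313),73),("pegend",(405,332),95),("foot",(302,338),182.3-48.8),("screw",(34,414),70)]:
    w=plane(c,f(*p),z);print(n,w.round(1),w2c(w,CON).round(1))
p=[plane(c,f(*p),70) for p in [(0,0)]]
E
```

```text
hole [619.3  79.5  73. ] [[ 59.  -40.1]]
plate TL [604.4 104.7  73. ] [[ 45.9 -13.9]]
TR [628.7 106.4  73. ] [[ 70.2 -13.9]]
BR [632.9  55.   73. ] [[ 70.8 -65.5]]
BL [608.5  54.   73. ] [[ 46.3 -64.8]]
pegend [588.   54.1  95. ] [[ 26.  -63.3]]
foot [558.   64.1 133.5] [[ -3.3 -51.2]]
screw [474.5   9.   70. ] [[ -90.4 -100.3]]
```

Emit:
{"fn": "apply_moves", "kwargs": {"moves": [[[0.3,0.25,1.4,0,0,0],[0.25,0.25,1.4,0,0,0],[0.25,0.25,1.4,0,0,0],[0.25,0.25,1.35,0,0,0],[0,0,0,0,0,0]]]}}

```text
time: 11.1
eef_pos: [568.9, 77.7, 126.2]
eef_rot: [[-0.067, 0.998, -0.003], [0.998, 0.067, -0.0], [0.0, -0.003, -1.0]]
wrist_force: [-0.5, -0.0, -0.9]
finger_gap: 16.6
```

Emit:
{"fn": "apply_moves", "kwargs": {"moves": [[[0,0,0,0,0,0],[0,0,0,0,0,0]]]}}

```text
time: 11.35
eef_pos: [570.3, 77.5, 128.4]
eef_rot: [[-0.067, 0.998, 0.001], [0.998, 0.067, -0.0], [-0.0, 0.001, -1.0]]
wrist_force: [-0.5, 1.0, -1.3]
finger_gap: 16.2
```

```bash
python3 - <<'E'
from h import *
c=env.capture("wrist")
cv2.imwrite("pics/h_w2.png",cv2.resize(c["image"][100:310,220:430,::-1],None,fx=2.8,fy=2.8,interpolation=cv2.INTER_CUBIC))
import pickle;pickle.dump(c,open("h_w.pkl","wb"))
s=env.state();print(s["eef_pos"],w2c(s["eef_pos"],CON),s["wrist_force"],s["time"])
E
```

```text
[570.27841144  77.57540987 128.40408811] [[  9.90204738 -38.61172763]] [ 0.56746687 -0.15860943 -0.06811181] 11.4
```

View pics/h_w2.png

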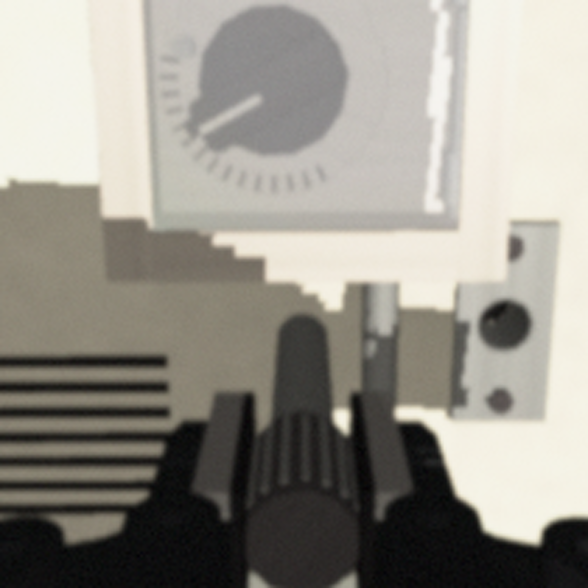

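```bash
python3 - <<'E'
from h import *
import pickle
c=pickle.load(open("h_w.pkl","rb"))
f=lambda u,v:(u/2.8+220-.3,v/2.8+100-.3)
for n,p,z in [("hole",(504,325),73),("plate TR",(559,222),73),("BR",(544,419),73),("BL",(449,416),73),("foot",(302,336),79.6),("edge",(302,315),79.6),("knob skirt",(274,80),82),("nose",(193,130),80),("peg?",(188,45),80)]:
    w=plane(c,f(*p),z);print(n,w.round(1),w2c(w,CON).round(1))
E
```

```text
hole [619.1  79.8  73. ] [[ 58.7 -39.8]]
plate TR [628.8 106.5  73. ] [[ 70.3 -13.9]]
BR [632.6  55.3  73. ] [[ 70.5 -65.2]]
BL [608.3  54.5  73. ] [[ 46.2 -64.3]]
foot [569.3  75.9  79.6] [[  8.8 -40.3]]
edge [568.9  81.2  79.6] [[  8.8 -34.9]]
knob skirt [559.1 135.5  82. ] [[ 2.8 20. ]]
nose [541.5 123.2  80. ] [[-15.6   8.9]]
peg? [539.8 141.6  80. ] [[-16.   27.3]]
```

Emit:
{"fn": "apply_moves", "kwargs": {"moves": [[[0,0.4,0,0,0,0],[0,0.4,-0.05,0,0,0],[0,0.4,-0.3,0,0,0],[0,0.4,-0.3,0,0,0],[0,0,0,0,0,0]]]}}

```text
time: 12.02
eef_pos: [585.2, 78.6, 134.5]
eef_rot: [[-0.067, 0.998, -0.001], [0.998, 0.067, -0.0], [-0.0, -0.001, -1.0]]
wrist_force: [-4.3, -1.1, 2.4]
finger_gap: 16.5
```

Emit:
{"fn": "apply_moves", "kwargs": {"moves": [[[0,0.4,-0.15,0,0,0],[0,0.4,-0.1,0,0,0],[0,0.4,0,0,0,0],[0,0,0,0,0,0]]]}}

```text
time: 12.52
eef_pos: [599.0, 79.5, 137.0]
eef_rot: [[-0.067, 0.998, 0.002], [0.998, 0.067, 0.0], [-0.0, 0.002, -1.0]]
wrist_force: [-1.6, 0.1, -0.7]
finger_gap: 16.6
```

Emit:
{"fn": "apply_moves", "kwargs": {"moves": [[[0,0.4,0,0,0,0],[0,0.4,0.1,0,0,0],[0,0.4,0.15,0,0,0],[0,0,0,0,0,0]]]}}

```text
time: 13.02
eef_pos: [610.6, 80.2, 134.2]
eef_rot: [[-0.067, 0.998, 0.001], [0.998, 0.067, -0.0], [-0.0, 0.001, -1.0]]
wrist_force: [-1.1, -0.3, 0.1]
finger_gap: 16.2
```

```bash
python3 - <<'E'
from h import *
c=env.capture("wrist")
cv2.imwrite("pics/i_w2.png",cv2.resize(c["image"][100:310,220:430,::-1],None,fx=2.8,fy=2.8,interpolation=cv2.INTER_CUBIC))
import pickle;pickle.dump(c,open("i_w.pkl","wb"))
s=env.state();print(s["eef_pos"],w2c(s["eef_pos"],CON),s["wrist_force"],s["time"])
E
```

```text
[610.33468457  80.19309293 134.18774943] [[ 50.04331092 -38.80210507]] [-0.67857368  0.23189036  0.24071474] 13.075
```

View pics/i_w2.png

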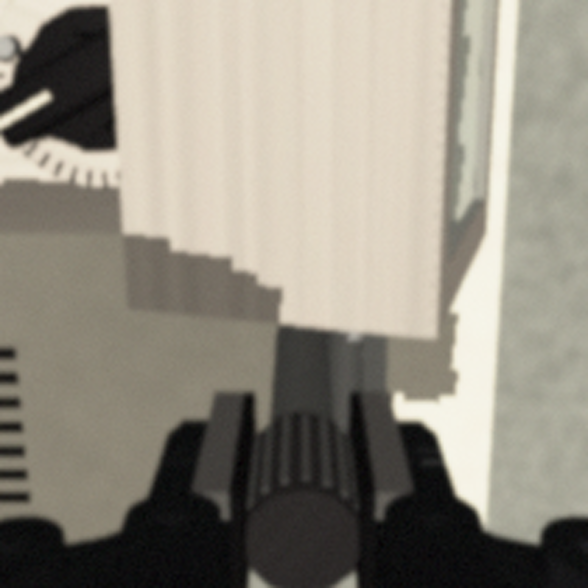

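Emit:
{"fn": "apply_moves", "kwargs": {"moves": [[[0.02,0.3,0.15,0,0,0],[0.02,0.3,0.2,0,0,0],[0.02,0.25,0.25,0,0,0],[0,0,0.1,0,0,0],[0,0,0,0,0,0]]]}}

```text
time: 13.7
eef_pos: [618.3, 81.5, 127.2]
eef_rot: [[-0.067, 0.998, 0.0], [0.998, 0.067, -0.0], [-0.0, -0.0, -1.0]]
wrist_force: [-0.7, -0.6, -1.1]
finger_gap: 16.2
```

```bash
python3 - <<'E'
from h import *
import pickle
for n in ("scene","top"):
    c=env.capture(n);pickle.dump(c,open(f"j_{n}.pkl","wb"))
    o=c["image"][150:230,330:430,::-1] if n=="scene" else c["image"][150:220,215:305,::-1]
    cv2.imwrite(f"pics/j_{n}.png",cv2.resize(o,None,fx=6.5,fy=6.5,interpolation=cv2.INTER_CUBIC))
s=env.state();print(s["eef_pos"],w2c(s["eef_pos"],CON),s["wrist_force"],s["time"])
E
```

```text
[618.12583364  81.44670933 127.28230912] [[ 57.90306096 -38.09649392]] [-1.80287912  0.3132631  -0.80241367] 13.8
```

View pics/j_scene.png

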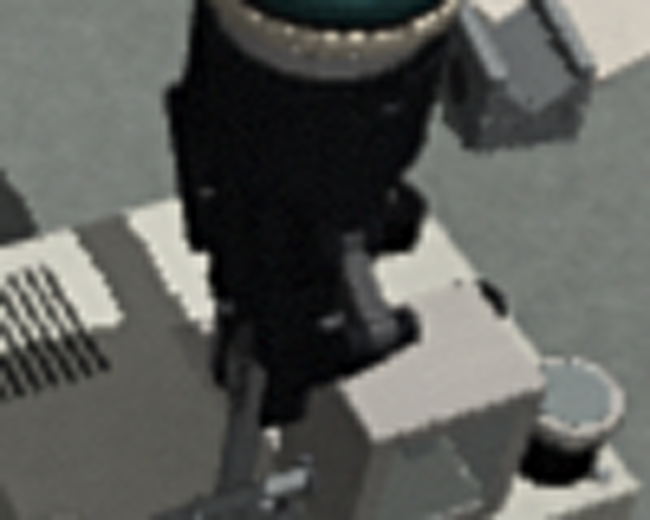

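```bash
python3 - <<'E'
from h import *
import pickle
c=pickle.load(open("j_scene.pkl","rb"))
o=c["image"][195:245,335:405,::-1]
cv2.imwrite("pics/j_s2.png",cv2.resize(o,None,fx=10,fy=10,interpolation=cv2.INTER_CUBIC))
for x,z in ((58,80),(59.4,73)):
    w=c2w(x,-39.9,CON); print((proj(c,[[w[0],w[1],z]])-[335,195])*10)
E
```

```text
[[299.13344216 321.9231571 ]]
[[298.60498279 344.71447264]]
```

View pics/j_s2.png

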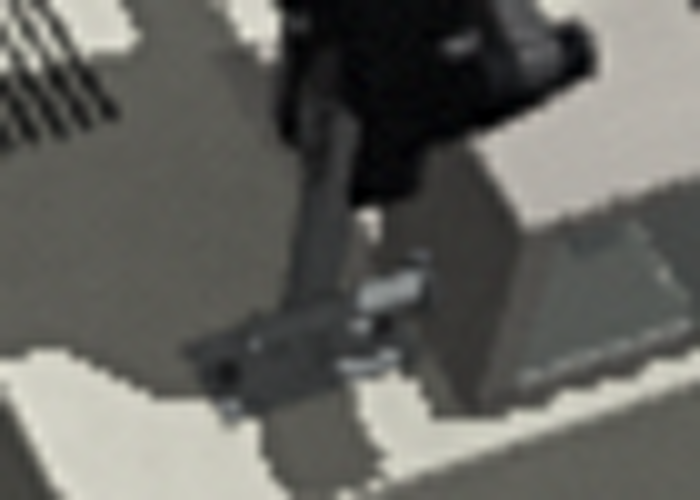

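Emit:
{"fn": "apply_moves", "kwargs": {"moves": [[[0,0.1,0.1,0,0,0],[0,0.1,0.15,0,0,0],[0,0,0.1,0,0,0],[0,0,0.1,0,0,0],[0,0,0,0,0,0]]]}}

```text
time: 14.42
eef_pos: [620.1, 81.5, 122.7]
eef_rot: [[-0.067, 0.998, -0.0], [0.998, 0.067, -0.0], [-0.0, -0.0, -1.0]]
wrist_force: [-0.3, 0.7, -1.2]
finger_gap: 16.2
```

Emit:
{"fn": "apply_moves", "kwargs": {"moves": [[[0,0,0.1,0,0,0],[0,0,0.1,0,0,0],[0,0,0,0,0,0]]]}}

```text
time: 14.8
eef_pos: [620.1, 81.5, 120.7]
eef_rot: [[-0.067, 0.998, -0.0], [0.998, 0.067, -0.0], [-0.0, -0.0, -1.0]]
wrist_force: [-0.4, 0.2, 0.3]
finger_gap: 15.9
```

Emit:
{"fn": "apply_moves", "kwargs": {"moves": [[[0,0,0.1,0,0,0],[0,0,0,0,0,0]]]}}

```text
time: 15.05
eef_pos: [620.2, 81.5, 119.7]
eef_rot: [[-0.067, 0.998, -0.0], [0.998, 0.067, -0.0], [-0.0, -0.0, -1.0]]
wrist_force: [-0.7, -0.1, -1.7]
finger_gap: 16.3
```

Emit:
{"fn": "apply_moves", "kwargs": {"moves": [[[0,0,0.1,0,0,0],[0,0,0,0,0,0]]]}}

```text
time: 15.3
eef_pos: [620.2, 81.5, 118.7]
eef_rot: [[-0.067, 0.998, -0.0], [0.998, 0.067, -0.0], [-0.0, -0.0, -1.0]]
wrist_force: [-0.2, 1.0, -0.5]
finger_gap: 16.5
```

Emit:
{"fn": "apply_moves", "kwargs": {"moves": [[[0,0,0.1,0,0,0],[0,0,0.1,0,0,0],[0,0,0,0,0,0]]]}}

```text
time: 15.68
eef_pos: [620.2, 81.5, 116.7]
eef_rot: [[-0.067, 0.998, -0.0], [0.998, 0.067, -0.0], [-0.0, -0.0, -1.0]]
wrist_force: [0.4, -0.8, -1.1]
finger_gap: 16.3
```

Emit:
{"fn": "apply_moves", "kwargs": {"moves": [[[0,0,0.1,0,0,0],[0,0,0.1,0,0,0],[0,0,0,0,0,0]]]}}

```text
time: 16.05
eef_pos: [620.2, 81.5, 114.7]
eef_rot: [[-0.067, 0.998, -0.0], [0.998, 0.067, -0.0], [-0.0, -0.0, -1.0]]
wrist_force: [0.3, -0.6, -2.3]
finger_gap: 16.2
```

Emit:
{"fn": "apply_moves", "kwargs": {"moves": [[[0,0,0.15,0,0,0],[0,0,0.15,0,0,0],[0,0,0.15,0,0,0],[0,0,0.15,0,0,0],[0,0,0,0,0,0]]]}}

```text
time: 16.68
eef_pos: [620.1, 81.5, 108.6]
eef_rot: [[-0.067, 0.998, -0.0], [0.998, 0.067, -0.0], [-0.0, -0.0, -1.0]]
wrist_force: [-0.8, 0.1, -1.9]
finger_gap: 16.3
```

```bash
python3 - <<'E'
from h import *
import pickle
c=env.capture("scene");pickle.dump(c,open("k_scene.pkl","wb"))
o=c["image"][195:245,335:405,::-1]
cv2.imwrite("pics/k_s2.png",cv2.resize(o,None,fx=10,fy=10,interpolation=cv2.INTER_CUBIC))
c=env.capture("wrist")
cv2.imwrite("pics/k_w2.png",cv2.resize(c["image"][100:310,220:430,::-1],None,fx=2.8,fy=2.8,interpolation=cv2.INTER_CUBIC))
s=env.state();print(s["eef_pos"],s["wrist_force"],s["torque"])
E
```

```text
[620.07043043  81.50219897 108.65879501] [-0.59094448 -0.38872579 -1.53839605] [-0.04288307  0.03445337  0.01962032]
```

View pics/k_s2.png

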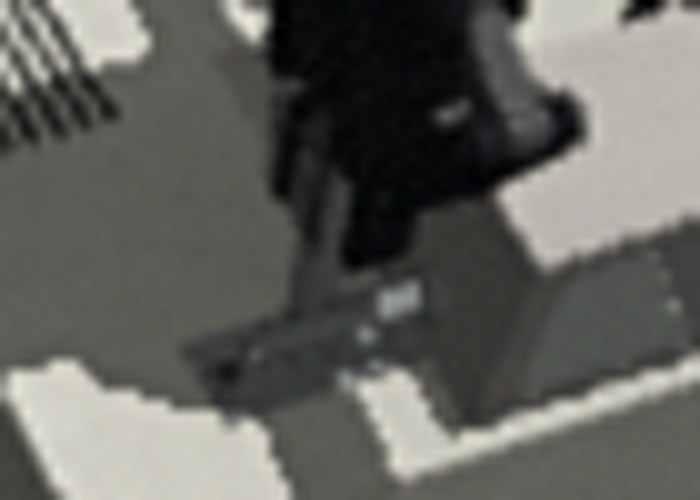

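View pics/k_w2.png

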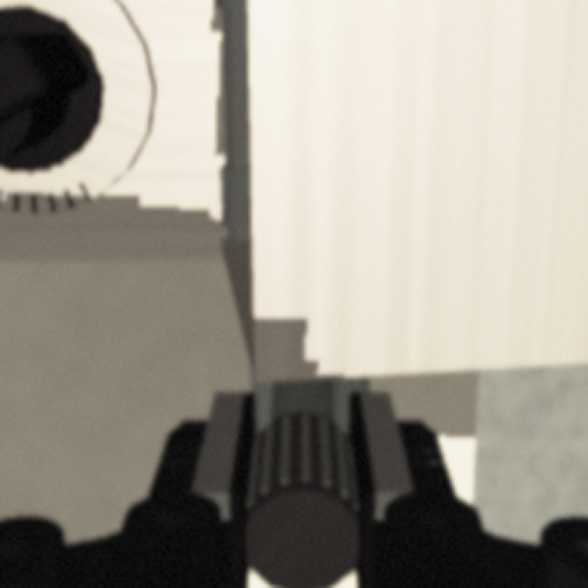

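Emit:
{"fn": "apply_moves", "kwargs": {"moves": [[[0,0,0.15,0,0,0],[0,0,0.15,0,0,0],[0,0,0.15,0,0,0],[0,0,0.1,0,0,0],[0,0,0,0,0,0]]]}}

```text
time: 17.4
eef_pos: [620.1, 81.5, 103.2]
eef_rot: [[-0.067, 0.998, -0.0], [0.998, 0.067, -0.0], [-0.0, -0.0, -1.0]]
wrist_force: [-0.8, 0.1, -1.4]
finger_gap: 16.6
```

Emit:
{"fn": "apply_moves", "kwargs": {"moves": [[[0,0,0.1,0,0,0],[0,0,0.1,0,0,0],[0,0,0,0,0,0]]]}}

```text
time: 17.77
eef_pos: [620.1, 81.5, 101.2]
eef_rot: [[-0.067, 0.998, -0.0], [0.998, 0.067, -0.0], [-0.0, -0.0, -1.0]]
wrist_force: [0.2, -0.3, -0.8]
finger_gap: 16.4
```

Emit:
{"fn": "apply_moves", "kwargs": {"moves": [[[0,0,0.05,0,0,0],[0,0,0.05,0,0,0],[0,0,0,0,0,0]]]}}

```text
time: 18.15
eef_pos: [620.2, 81.5, 100.3]
eef_rot: [[-0.067, 0.998, -0.0], [0.998, 0.067, -0.0], [-0.0, -0.0, -1.0]]
wrist_force: [-1.1, -0.7, -0.8]
finger_gap: 16.4
```

Emit:
{"fn": "apply_moves", "kwargs": {"moves": [[[0,0,0.05,0,0,0],[0,0,0,0,0,0]]]}}

```text
time: 18.4
eef_pos: [620.2, 81.5, 99.8]
eef_rot: [[-0.067, 0.998, -0.0], [0.998, 0.067, -0.0], [-0.0, -0.0, -1.0]]
wrist_force: [-0.8, -0.3, 0.7]
finger_gap: 16.4
```

Emit:
{"fn": "apply_moves", "kwargs": {"moves": [[[0,0,0.05,0,0,0],[0,0,0,0,0,0]]]}}

```text
time: 18.65
eef_pos: [620.2, 81.5, 99.8]
eef_rot: [[-0.067, 0.998, 0.0], [0.998, 0.067, -0.0], [-0.0, 0.0, -1.0]]
wrist_force: [-1.9, -0.1, 6.0]
finger_gap: 16.3
```

Emit:
{"fn": "apply_moves", "kwargs": {"moves": [[[0,0,0.05,0,0,0],[0,0,0,0,0,0]]]}}

```text
time: 18.9
eef_pos: [620.3, 81.5, 99.7]
eef_rot: [[-0.067, 0.998, 0.001], [0.998, 0.067, -0.0], [-0.0, 0.001, -1.0]]
wrist_force: [-2.8, -0.5, 8.2]
finger_gap: 16.9
```

Emit:
{"fn": "apply_moves", "kwargs": {"moves": [[[0,0,-0.05,0,0,0],[0,0,0,0,0,0],[0,0,0,0,0,0],[0,0,0,0,0,0]]], "claw": 130}}

```text
time: 19.4
eef_pos: [620.2, 81.5, 99.1]
eef_rot: [[-0.067, 0.998, -0.0], [0.998, 0.067, -0.0], [-0.0, -0.0, -1.0]]
wrist_force: [0.3, 0.9, 0.4]
finger_gap: 41.6
```

```bash
python3 - <<'E'
from h import *
import pickle
c=env.capture("wrist")
cv2.imwrite("pics/l_w2.png",cv2.resize(c["image"][100:310,180:430,::-1],None,fx=2.8,fy=2.8,interpolation=cv2.INTER_CUBIC))
s=env.state();print(s["eef_pos"],s["wrist_force"],s["torque"],s["finger_gap"])
E
```

```text
[620.18026213  81.56755985  99.1576757 ] [-0.65025762 -0.10996977  0.7227368 ] [ 0.00401692 -0.05985079 -0.02057516] 41.75013179147852
```

View pics/l_w2.png

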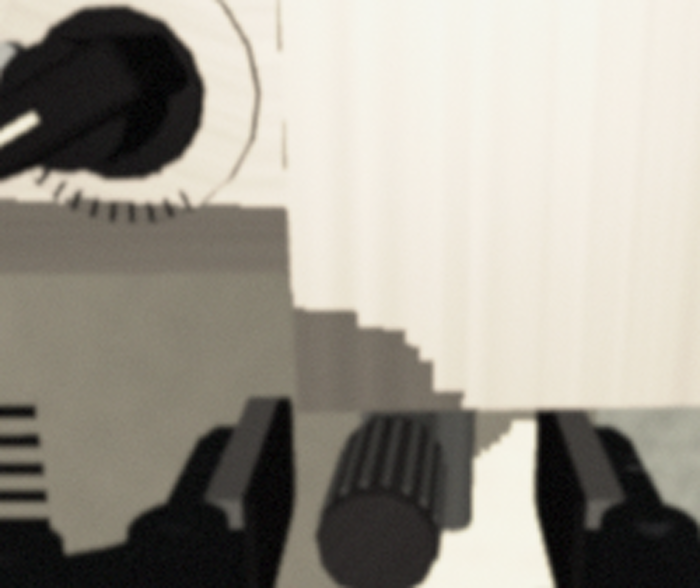

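Emit:
{"fn": "apply_moves", "kwargs": {"moves": [[[0,0,-1,0,0,0],[0,0,-2,0,0,0],[0,0,-4,0,0,0],[0,0,-5,0,0,0],[0,0,-3,0,0,0]]]}}

```text
time: 20.08
eef_pos: [621.3, 81.6, 253.0]
eef_rot: [[-0.067, 0.998, 0.004], [0.998, 0.067, 0.0], [-0.0, 0.004, -1.0]]
wrist_force: [0.7, 1.0, 0.4]
finger_gap: 42.0
```

Emit:
{"fn": "apply_moves", "kwargs": {"moves": [[[0,-2.5,0,0,0,-0.18],[0,-2.5,0,0,0,-0.18],[0,0,0,0,0,-0.18],[0,0,0,0,0,-0.18],[0,0,0,0,0,0]]]}}

```text
time: 20.7
eef_pos: [571.1, 73.8, 250.1]
eef_rot: [[-0.707, 0.707, 0.001], [0.707, 0.707, -0.0], [-0.001, 0.001, -1.0]]
wrist_force: [0.3, 0.1, -0.9]
finger_gap: 41.9
```

```bash
python3 - <<'E'
from h import *
import pickle
c=env.capture("wrist");pickle.dump(c,open("m_w.pkl","wb"))
cv2.imwrite("pics/m_w.png",c["image"][:,:,::-1])
cs=env.capture("scene")
cv2.imwrite("pics/m_s.png",cv2.resize(cs["image"][140:270,300:460,::-1],None,fx=4,fy=4,interpolation=cv2.INTER_CUBIC))
s=env.state();print(s["eef_pos"],w2c(s["eef_pos"],CON),s["eef_rot"].round(3).tolist(),s["time"])
E
```

```text
[571.07669057  73.80646027 249.71363163] [[ 10.43476046 -42.42728098]] [[-0.706, 0.709, 0.0], [0.709, 0.706, -0.0], [-0.0, 0.0, -1.0]] 20.8
```

View pics/m_w.png

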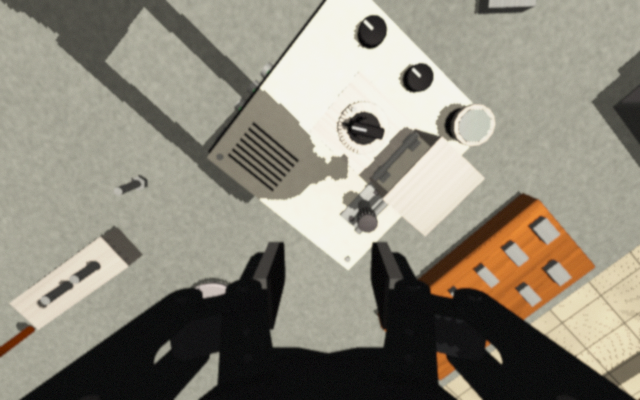

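View pics/m_s.png

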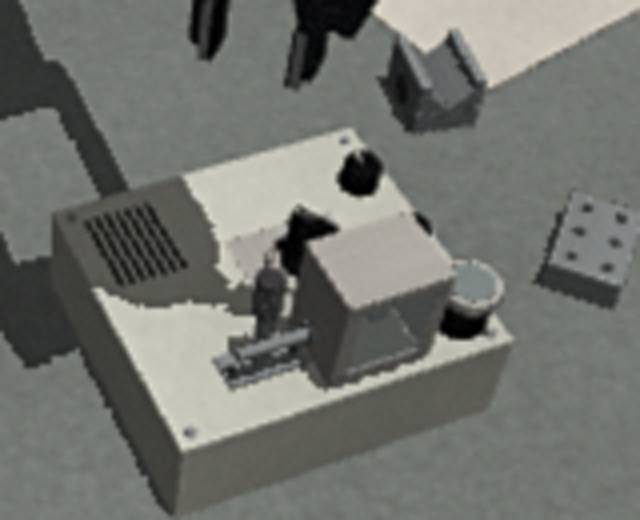

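```bash
python3 - <<'E'
import cv2
a=cv2.imread("pics/m_w.png")
cv2.imwrite("pics/m_w2.png",cv2.resize(a[90:170,310:410],None,fx=7,fy=7,interpolation=cv2.INTER_CUBIC))
E
```

```text
(no output)
```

View pics/m_w2.png

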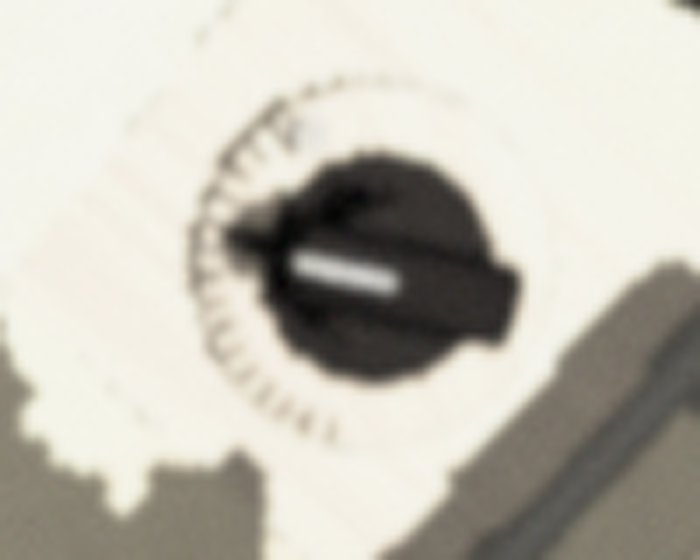

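```bash
python3 - <<'E'
from h import *
import pickle
c=pickle.load(open("m_w.pkl","rb"))
f=lambda u,v:(u/7+310-.4,v/7+90-.4)
P={}
for n,p,z in [("skirt",(380,265),82),("nose",(238,240),80),("peg",(303,130),80),("line1",(295,262),114),("line2",(395,285),114),("barend",(510,308),114)]:
    w=plane(c,f(*p),z);P[n]=w[:2];print(n,w.round(1),w2c(w,CON).round(1))
d=P["line1"]-P["line2"];print("bar world ang",np.arctan2(d[1],d[0]))
d=P["line1"]-P["barend"];print("bar world ang",np.arctan2(d[1],d[0]))
k=c2w(3,20,CON);print("knob",k)
for n in("nose","peg"): d=P[n]-k;print(n,np.arctan2(d[1],d[0]),np.hypot(*d))
E
```

```text
skirt [558.3 135.8  82. ] [[ 2.1 20.3]]
nose [541.9 124.1  80. ] [[-15.2   9.8]]
peg [537.6 140.9  80. ] [[-18.3  26.8]]
line1 [546.6 127.2 114. ] [[-10.2  12.6]]
line2 [557.6 134.3 114. ] [[ 1.3 18.8]]
barend [570.1 142.7 114. ] [[14.3 26.3]]
bar world ang -2.574710672969885
bar world ang -2.559880691896555
knob [559.29379605 135.56084855]
nose -2.5577284537673055 20.851350690613724
peg 2.9016907654820505 22.35658206728613
```

```bash
python3 -c "
from h import *
plan((559,135.6,170),2.147,9)"
```

```text
from [571.1  73.8 249.7] yaw 0.7833 tilt [ 4.e-04 -1.e-04 -1.e+00] F [ 1.12 -0.13 -0.09] t 20.8 gap 42.1
[0.58, 0.39, 0.89, 0, 0, -0.1515]
[0.52, 0.47, 0.89, 0, 0, -0.1515]
[0.44, 0.55, 0.89, 0, 0, -0.1515]
[0.35, 0.61, 0.89, 0, 0, -0.1515]
[0.26, 0.65, 0.89, 0, 0, -0.1515]
[0.15, 0.68, 0.89, 0, 0, -0.1515]
[0.05, 0.7, 0.89, 0, 0, -0.1515]
[-0.06, 0.7, 0.89, 0, 0, -0.1515]
[-0.16, 0.68, 0.89, 0, 0, -0.1515]
```

Emit:
{"fn": "apply_moves", "kwargs": {"moves": [[[0.6,0.4,0.8,0,0,-0.15],[0.5,0.5,0.8,0,0,-0.15],[0.45,0.55,0.8,0,0,-0.15],[0.35,0.6,0.8,0,0,-0.15],[0.25,0.65,0.8,0,0,-0.15]]]}}

```text
time: 21.42
eef_pos: [564.5, 108.7, 209.2]
eef_rot: [[-0.999, 0.032, 0.0], [0.032, 0.999, -0.0], [-0.0, -0.0, -1.0]]
wrist_force: [-0.3, 0.1, 0.4]
finger_gap: 42.1
```

Emit:
{"fn": "apply_moves", "kwargs": {"moves": [[[0.15,0.7,0.8,0,0,-0.15],[0.05,0.7,0.8,0,0,-0.15],[-0.05,0.7,0.8,0,0,-0.155],[-0.15,0.7,0.8,0,0,-0.16],[0,0,0,0,0,0]]]}}

```text
time: 22.05
eef_pos: [558.5, 136.6, 176.8]
eef_rot: [[-0.837, -0.546, -0.001], [-0.546, 0.837, -0.0], [0.001, 0.001, -1.0]]
wrist_force: [0.4, -0.2, 0.2]
finger_gap: 42.0
```

Emit:
{"fn": "apply_moves", "kwargs": {"moves": [[[0,0,0,0,0,0],[0,0,0,0,0,0]]]}}

```text
time: 22.3
eef_pos: [559.5, 136.0, 177.8]
eef_rot: [[-0.837, -0.547, 0.001], [-0.547, 0.837, -0.0], [-0.001, -0.001, -1.0]]
wrist_force: [0.3, -0.2, -0.3]
finger_gap: 42.2
```

```bash
python3 - <<'E'
from h import *
import pickle
c=env.capture("wrist");pickle.dump(c,open("n_w.pkl","wb"))
cv2.imwrite("pics/n_w.png",c["image"][:,:,::-1])
plan((559,135.6,100),2.147,3)
E
```

```text
from [559.4 136.1 177.7] yaw 2.1499 tilt [ 7.e-04 -1.e-04 -1.e+00] F [-0.11 -0.05  0.42] t 22.35 gap 41.8
[0.02, -0.01, 2.59, 0, 0, 0.001]
[0.02, -0.01, 2.59, 0, 0, 0.001]
[0.02, -0.01, 2.59, 0, 0, 0.001]
```

View pics/n_w.png

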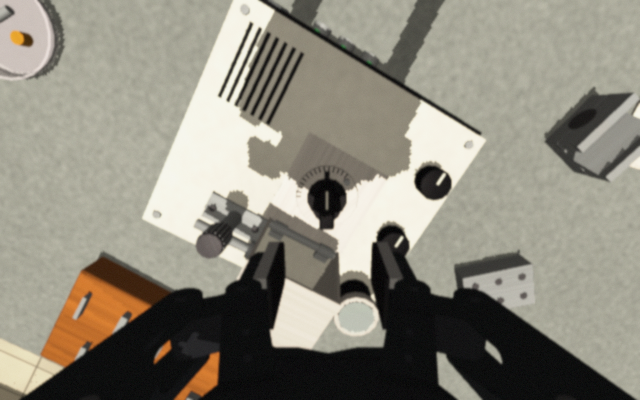

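Emit:
{"fn": "apply_moves", "kwargs": {"moves": [[[0.03,0,3,0,0,0],[0.03,0,2.5,0,0,0],[0,0,2,0,0,0],[0,0,0,0,0,0],[0,0,0,0,0,0]]]}}

```text
time: 22.98
eef_pos: [559.2, 135.9, 103.1]
eef_rot: [[-0.836, -0.549, 0.001], [-0.549, 0.836, 0.0], [-0.001, -0.001, -1.0]]
wrist_force: [-0.2, 0.7, -0.2]
finger_gap: 41.9
```

```bash
python3 - <<'E'
from h import *
import pickle
c=env.capture("wrist");pickle.dump(c,open("o_w.pkl","wb"))
cv2.imwrite("pics/o_w.png",c["image"][:,:,::-1])
plan((559,135.6,82),2.147,1)
E
```

```text
from [559.5 136.  103.4] yaw 2.1515 tilt [ 1.8e-03  1.0e-04 -1.0e+00] F [-0.29  0.04  0.05] t 23.02 gap 41.7
[0.06, -0.01, 2.14, 0, 0, 0.0045]
```

View pics/o_w.png

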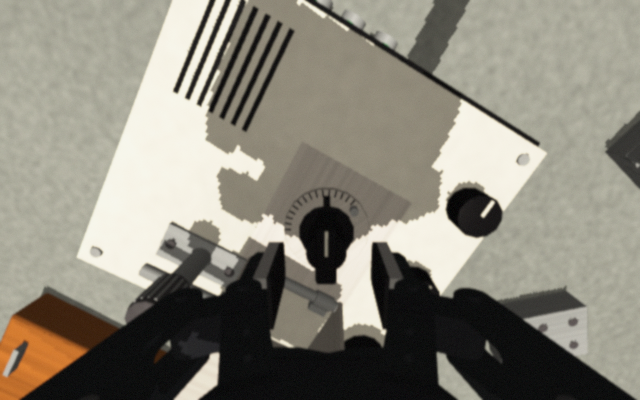

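Emit:
{"fn": "apply_moves", "kwargs": {"moves": [[[0.03,0,1,0,0,0],[0.03,0,0.7,0,0,0],[0,0,0.4,0,0,0],[0,0,0,0,0,0]]]}}

```text
time: 23.52
eef_pos: [557.7, 135.5, 80.8]
eef_rot: [[-0.836, -0.549, -0.001], [-0.549, 0.836, -0.0], [0.001, 0.0, -1.0]]
wrist_force: [0.8, 0.8, 0.0]
finger_gap: 42.2
```

Emit:
{"fn": "apply_moves", "kwargs": {"moves": [[[0,0,0,0,0,0],[0,0,0,0,0,0],[0,0,0,0,0,0],[0,0,0,0,0,0]]], "claw": 255, "grip_force": 25}}

```text
time: 24.02
eef_pos: [558.8, 135.0, 81.7]
eef_rot: [[-0.836, -0.549, 0.001], [-0.549, 0.836, -0.001], [-0.001, -0.002, -1.0]]
wrist_force: [1.1, -5.8, 1.5]
finger_gap: 10.2
```

```bash
python3 - <<'E'
from h import *
import pickle
c=env.capture("wrist");pickle.dump(c,open("p_w.pkl","wb"))
cv2.imwrite("pics/p_w.png",cv2.resize(c["image"][130:310,230:430,::-1],None,fx=3.3,fy=3.3,interpolation=cv2.INTER_CUBIC))
plan((559,135.6,82),2.147,1);print(env.state()["torque"])
E
```

```text
from [558.8 135.   81.6] yaw 2.1522 tilt [ 0.0013 -0.001  -1.    ] F [ 1.78 -5.8   0.68] t 24.07 gap 10.2
[-0.05, 0.04, -0.04, 0, 0, 0.0052]
[-0.85165669 -0.27353792  0.01427304]
```

View pics/p_w.png

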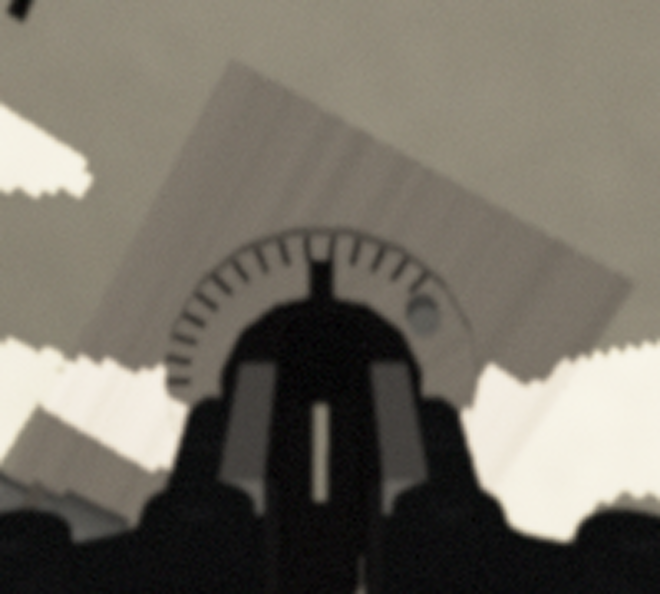

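Emit:
{"fn": "apply_moves", "kwargs": {"moves": [[[0.05,-0.08,0,0,0,0],[0,0,0,0,0,0]]]}}

```text
time: 24.32
eef_pos: [558.8, 134.9, 81.6]
eef_rot: [[-0.836, -0.549, 0.001], [-0.549, 0.836, 0.0], [-0.001, -0.0, -1.0]]
wrist_force: [1.7, -2.1, 1.9]
finger_gap: 10.7
```

```bash
python3 - <<'E'
from h import *
import pickle
c=pickle.load(open("p_w.pkl","rb"))
f=lambda u,v:(u/3.3+230-.35,v/3.3+130-.35)
n=plane(c,f(320,262),80)[:2];p=plane(c,f(425,313),80)[:2]
# skirt center via known radius: nose dir along bar
s=env.state();R=s["eef_rot"]
for k in (np.array([558.8,135.]),n-21*R[:2,0]):
    a=np.arctan2(*(n-k)[::-1]);b=np.arctan2(*(p-k)[::-1]);print(k,n,p,(a-b)%(2*np.pi)-2*np.arcsin(4.5/42),np.hypot(*(n-k)),np.hypot(*(p-k)))
print(s["torque"],s["wrist_force"],s["eef_pos"])
E
```

```text
[558.8 135. ] [540.08456881 122.81320839] [538.03082249 141.15958845] 0.6508046460158842 22.33350071788106 21.66331609249105
[557.63880007 134.33918706] [540.08456881 122.81320839] [538.03082249 141.15958845] 0.7010455071164418 20.999981412488914 20.760314539217756
[-0.28421234 -0.33159262  0.00073567] [ 1.73188484 -2.13788435  1.90628213] [558.75111873 134.86118909  81.64796641]
```

Emit:
{"fn": "apply_moves", "kwargs": {"moves": [[[0,0,0,0,0,0.1],[0,0,0,0,0,0.1],[0,0,0,0,0,0.1],[0,0,0,0,0,0.1],[0,0,0,0,0,0.1]]]}}

```text
time: 24.95
eef_pos: [558.6, 135.5, 81.6]
eef_rot: [[-0.997, -0.078, 0.001], [-0.078, 0.997, 0.001], [-0.001, 0.001, -1.0]]
wrist_force: [2.7, 0.2, 2.1]
finger_gap: 10.3
```

```bash
python3 - <<'E'
from h import *
import pickle
c=env.capture("wrist");pickle.dump(c,open("q_w.pkl","wb"))
cv2.imwrite("pics/q_w.png",cv2.resize(c["image"][170:310,250:410,::-1],None,fx=4.4,fy=4.4,interpolation=cv2.INTER_CUBIC))
s=env.state();R=s["eef_rot"];print(s["torque"],s["wrist_force"],s["eef_pos"],np.arctan2(R[1,1],R[0,1]),s["finger_gap"])
E
```

```text
[ 0.20040861 -0.34121496 -0.04705789] [2.00489141 0.98102503 2.29807841] [558.6741503  135.40018326  81.64722654] 1.6446717820272863 10.286429672118382
```

View pics/q_w.png

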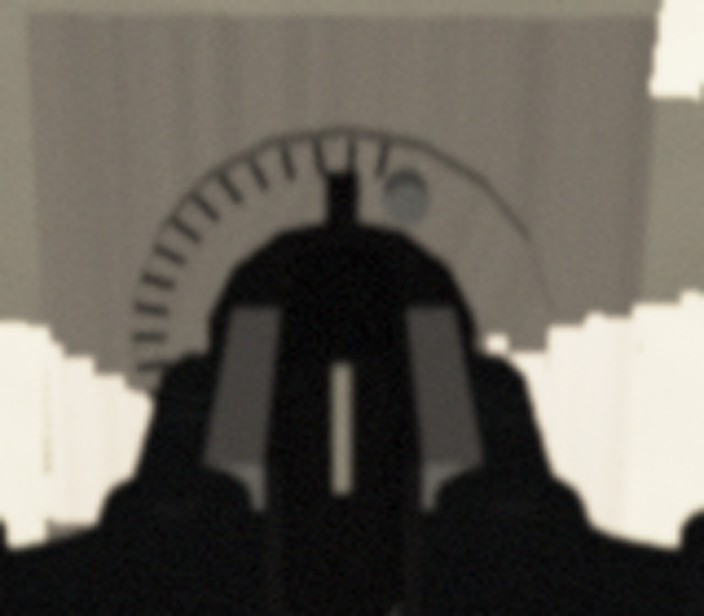

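Emit:
{"fn": "apply_moves", "kwargs": {"moves": [[[0,0,0,0,0,0.05],[0,0,0,0,0,0.05],[0,0,0,0,0,0]]]}}

```text
time: 25.38
eef_pos: [558.6, 135.5, 81.6]
eef_rot: [[-1.0, 0.017, 0.001], [0.017, 1.0, 0.001], [-0.001, 0.001, -1.0]]
wrist_force: [2.2, 2.6, 3.0]
finger_gap: 10.3
```

```bash
python3 - <<'E'
from h import *
c=env.capture("wrist")
cv2.imwrite("pics/r_w.png",cv2.resize(c["image"][180:260,290:370,::-1],None,fx=7,fy=7,interpolation=cv2.INTER_CUBIC))
s=env.state();R=s["eef_rot"];print(s["torque"],np.arctan2(R[1,1],R[0,1]))
E
```

```text
[ 0.56349646 -0.46166734 -0.01331853] 1.553541632980448
```

View pics/r_w.png

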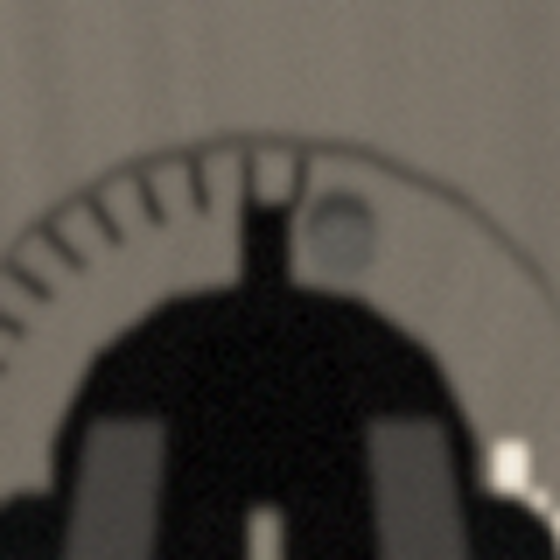

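Emit:
{"fn": "apply_moves", "kwargs": {"moves": [[[0,0,0,0,0,0.02],[0,0,0,0,0,0.015],[0,0,0,0,0,0]]]}}

```text
time: 25.8
eef_pos: [558.6, 135.5, 81.6]
eef_rot: [[-0.999, 0.054, 0.001], [0.054, 0.999, 0.001], [-0.001, 0.001, -1.0]]
wrist_force: [2.6, 4.8, 3.7]
finger_gap: 10.4
```

```bash
python3 - <<'E'
from h import *
c=env.capture("wrist")
cv2.imwrite("pics/s_w.png",cv2.resize(c["image"][180:260,290:370,::-1],None,fx=7,fy=7,interpolation=cv2.INTER_CUBIC))
s=env.state();R=s["eef_rot"];print(s["torque"],np.arctan2(R[1,1],R[0,1]))
E
```

```text
[ 0.98863537 -0.47699286 -0.02977183] 1.5166204530953356
```

View pics/s_w.png

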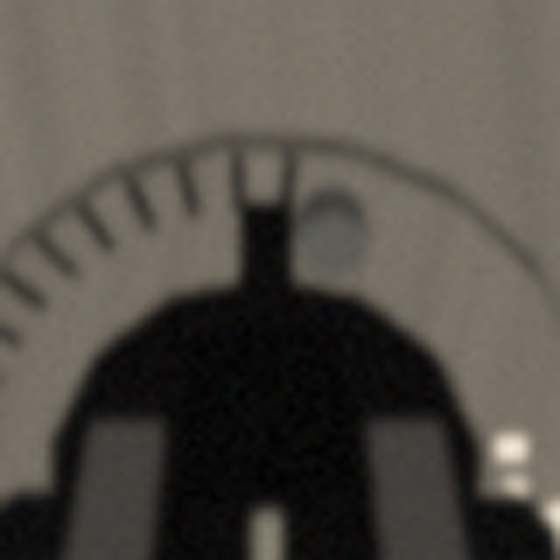

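Emit:
{"fn": "apply_moves", "kwargs": {"moves": [[[0,0,0,0,0,0.01],[0,0,0,0,0,0.01],[0,0,0,0,0,0]]]}}

```text
time: 26.22
eef_pos: [558.6, 135.5, 81.6]
eef_rot: [[-0.997, 0.074, 0.001], [0.074, 0.997, 0.001], [-0.001, 0.001, -1.0]]
wrist_force: [2.5, 5.5, 3.1]
finger_gap: 10.6
```

```bash
python3 - <<'E'
from h import *
c=env.capture("wrist")
cv2.imwrite("pics/t_w.png",cv2.resize(c["image"][180:260,290:370,::-1],None,fx=7,fy=7,interpolation=cv2.INTER_CUBIC))
s=env.state();R=s["eef_rot"];print(s["torque"],np.arctan2(R[1,1],R[0,1]))
E
```

```text
[ 0.98326602 -0.46528757  0.00295468] 1.4967308731104694
```

View pics/t_w.png

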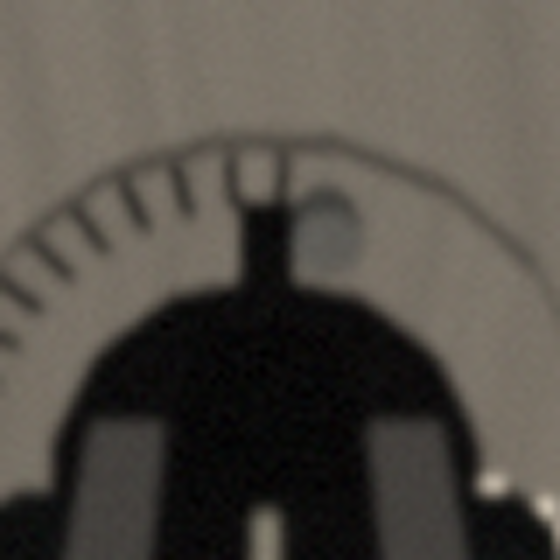

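Emit:
{"fn": "apply_moves", "kwargs": {"moves": [[[0,0,0,0,0,0.008],[0,0,0,0,0,0]]]}}

```text
time: 26.52
eef_pos: [558.7, 135.5, 81.6]
eef_rot: [[-0.997, 0.082, 0.001], [0.082, 0.997, 0.001], [-0.001, 0.001, -1.0]]
wrist_force: [3.0, 5.3, 4.1]
finger_gap: 10.4
```

```bash
python3 - <<'E'
from h import *
c=env.capture("wrist")
cv2.imwrite("pics/u_w.png",cv2.resize(c["image"][180:260,290:370,::-1],None,fx=7,fy=7,interpolation=cv2.INTER_CUBIC))
s=env.state();R=s["eef_rot"];print(s["torque"],np.arctan2(R[1,1],R[0,1]))
E
```

```text
[ 0.99241437 -0.45309591  0.22767126] 1.4891846310090764
```

View pics/u_w.png

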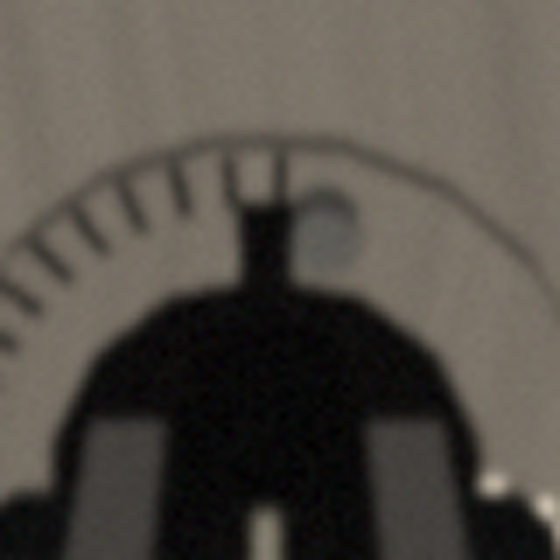

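Emit:
{"fn": "apply_moves", "kwargs": {"moves": [[[0,0,0,0,0,-0.004],[0,0,0,0,0,0]]]}}

```text
time: 26.82
eef_pos: [558.7, 135.4, 81.6]
eef_rot: [[-0.997, 0.078, 0.001], [0.078, 0.997, 0.001], [-0.001, 0.001, -1.0]]
wrist_force: [2.9, 5.4, 3.2]
finger_gap: 10.3
```

Emit:
{"fn": "apply_moves", "kwargs": {"moves": [[[0,0,0,0,0,0],[0,0,0,0,0,0],[0,0,0,0,0,0],[0,0,-0.5,0,0,0]]], "claw": 145}}

```text
time: 27.32
eef_pos: [557.3, 134.4, 85.9]
eef_rot: [[-0.997, 0.078, -0.002], [0.078, 0.997, -0.0], [0.002, -0.001, -1.0]]
wrist_force: [0.9, -0.3, 0.3]
finger_gap: 36.7
```

Emit:
{"fn": "apply_moves", "kwargs": {"moves": [[[0,0,-1,0,0,0],[0,0,-2,0,0,0],[0,0,-4,0,0,0],[0,0,-4,0,0,0],[0,0,0,0,0,0]]]}}

```text
time: 27.95
eef_pos: [560.9, 135.0, 200.7]
eef_rot: [[-0.997, 0.078, 0.008], [0.078, 0.997, 0.001], [-0.008, 0.001, -1.0]]
wrist_force: [0.7, 0.6, 0.1]
finger_gap: 37.1
```

```bash
python3 - <<'E'
from h import *
c=env.capture("wrist")
cv2.imwrite("pics/v_w.png",c["image"][:,:,::-1])
cv2.imwrite("pics/v_w2.png",cv2.resize(c["image"][110:250,240:400,::-1],None,fx=4.5,fy=4.5,interpolation=cv2.INTER_CUBIC))
cs=env.capture("scene")
cv2.imwrite("pics/v_s.png",cv2.resize(cs["image"][140:270,300:460,::-1],None,fx=4,fy=4,interpolation=cv2.INTER_CUBIC))
s=env.state();print(s["wrist_force"],s["eef_pos"],s["time"])
E
```

```text
[-0.46269549  0.67007343 -0.13212171] [558.135048   134.69778809 196.97351983] 28.05
```

View pics/v_w2.png

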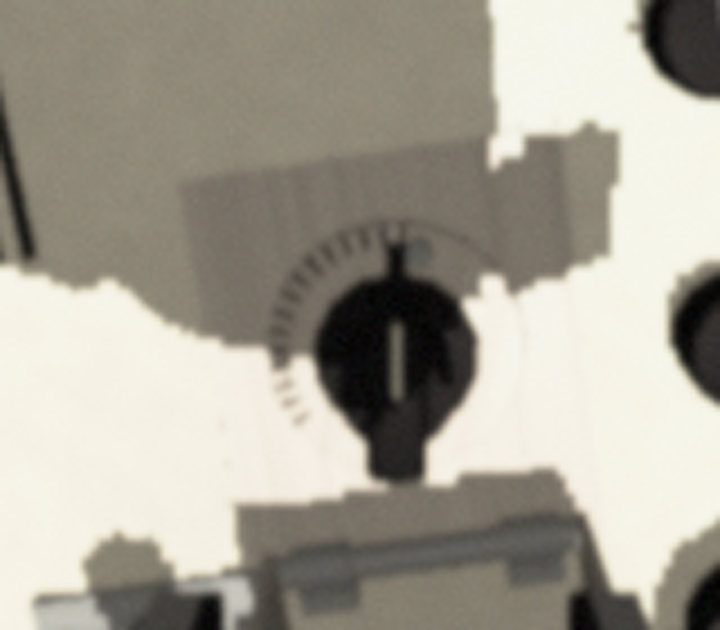

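View pics/v_s.png

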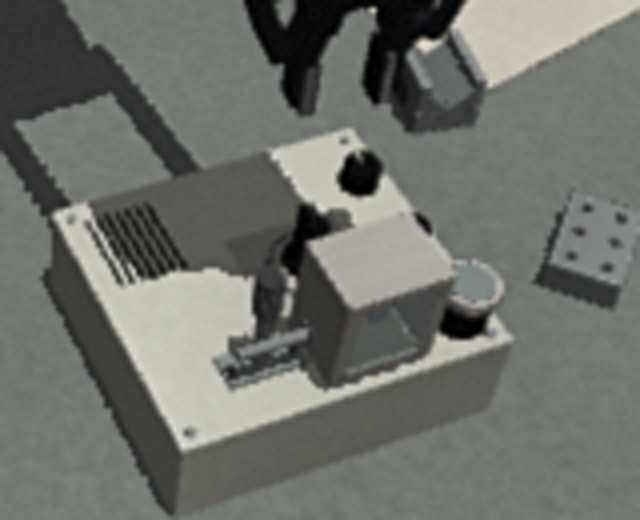

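Emit:
{"fn": "apply_moves", "kwargs": {"moves": [[[0,0,0,0,0,0],[0,0,0,0,0,0],[0,0,0,0,0,0]]]}}

```text
time: 28.42
eef_pos: [557.6, 134.6, 195.5]
eef_rot: [[-0.997, 0.078, -0.002], [0.078, 0.997, -0.0], [0.001, -0.0, -1.0]]
wrist_force: [-0.1, 0.1, -0.3]
finger_gap: 37.4
```

```bash
python3 -c "
from h import *
print(env.state()['wrist_force'],env.sign_off())"
```

```text
the job is handed in; nothing more can be done
[-0.09935146  0.09106121 -0.28327273] None
```

The job is handed in at about 28.4 s of the 72 s. The stay pin is home in the stay hole, the guard is propped open against it, and the knob's nose is against the stop peg. No verdict is reported, so this rests on my own checks.

- **Pin:** The floor of the hole was felt at the height expected from the grip (about 8 N), and the last scene picture shows the pin standing in the hole with the guard up against it.
- **Guard:** The wrist force stayed under 5 N in the readings taken while swinging it up. I judged the opening from the pictures and did not measure its angle.
- **Knob:** I turned it until the wrist torque rose by about 0.22 N m, under the 0.35 N m at which the stop ring drags. I then backed off 0.004 rad and let go. The last wrist picture shows the nose against the peg and no visible shift of the peg.
- **At the end:** The gripper was clear and the wrist force was near zero. Nothing else looked moved in the views I took of the console. I did not look at the pin block again after lifting the pin out.

One thing disagreed with the given data. The fingertips stood about 34 mm farther back than the stated 25 mm ahead of the TCP, going by the wrist and scene pictures. Because of that my first grasp closed on nothing just above the pin's head, with no force felt; I went lower and the second grasp held.

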